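Make up two weld kits on their pocket boards

TASK

Make up the two weld kits from the loose stock lying in front of the boards: on the larger, three-pocket board (gate hinge) put the long slim square tube, the narrow tall pipe ring and the hex bolt, and on the smaller, two-pocket board (levelling foot) put the short thick square tube and the big brown hex nut. Each part must lie flat and fully down in the pocket cut to its outline. Leave the wide low pipe ring, the small bright nut and the centre punch where they lie.

Things in the scene. Friction and masses are not known exactly. Their poses are not given: they have to be found in the camera images.
- hinge_board: Fixed kit board, plywood on a grey base, 130 (x) x 176 (y) x 18 mm, three pockets. Origin: centre of its underside, on the bench; z up. Pockets 6 mm deep (floor 12, rim 18 mm above the bench), 7 mm wider than the part all round; centres (x, y) in mm: tube pocket 39 x 134 (along y) at (-36.5, 0); round ring pocket 62 across at (25, -47); bolt pocket 37 x 83 (along y) at (25, 36.5).
- foot_board: Fixed kit board, plywood on a grey base, 118 (x) x 124 (y) x 18 mm, two pockets; beside the other. Origin: centre of its underside, on the bench; z up. Pockets 6 mm deep (floor 12, rim 18 mm above the bench), 7 mm wider than the part all round; centres (x, y) in mm: tube pocket 44 x 104 (along y) at (-27, 0); round nut pocket 42 across at (28, 0).
- slim_tube_mid (a point): Centre of the long slim square steel tube offcut, 25 x 25 mm and 120 mm long, lying flat, dark grey, 0.21 kg give or take 30 percent. Its y axis runs along the tube, z up. Grasp across its sides.
- tall_ring_mid (a point): Centre of the narrow tall pipe ring, brown, 48 mm outside diameter, 30 mm high, standing on end (axis z up), about 0.14 kg.
- bolt_mid (a point): Centre of the dark hex bolt, 69 mm long, lying down, about 0.055 kg: half-way along it, 10 mm above the bench. y runs along the shank to the head: 12 mm shank from -34 to +25 mm, its axis about 8 mm above the bench at the centre; head 23 x 21 mm from +25 to +34 mm. Either way round in its pocket will do.
- thick_tube_mid (a point): Centre of the short thick square steel tube offcut, 30 x 30 mm and 90 mm long, lying flat, dark grey, 0.21 kg give or take 30 percent. Its y axis runs along the tube, z up.
- big_nut_mid (a point): Centre of the big brown hex nut lying flat, 18 mm high, 24 mm across flats, 28 mm across corners, about 0.05 kg. z up; two of its flats face along its own +y and -y.
- wide_ring_mid (a point): Centre of the wide low pipe ring, brown, 60 mm outside diameter, 22 mm high. Belongs to neither kit; stays in the stock.
- small_nut_mid (a point): Centre of the small bright steel hex nut, 19 mm across flats, 10 mm high. Belongs to neither kit; stays in the stock.
- punch_mid (a point): Centre of the centre punch, a 12 mm thick, 113 mm long steel rod lying along its y axis. Belongs to neither kit; stays in the stock.

How it is judged:
By the outcome, as a careful person would: the job done as asked, in the order asked, and still so for the second after the job is handed in, with the robot touching nothing.
It also fails if it takes over 115 s, if anything falls off the work surface, if the arm or the gripper's body presses on something with over 40 N, if the wrist force passes 120 N, or if a joint passes its speed limit or range.

ROBOT

A 6-joint arm with a two-finger parallel gripper is mounted at the origin on the work surface; the furniture and walls round the work are solid. World frame = base frame: x ahead of the robot, y to its left, z up, the work surface at z = 0. Lengths are in m, angles in rad, forces in N, time in s.
With the tool pointing down it reaches from about 0.375 to 0.9 m from the base axis. Payload 3.1 kg.
Tool frame: the origin (TCP) lies where the fingers leave the gripper's body, on its centre line; the fingertips stand manip.tip_reach ahead of it and the grasp point (between the pads) lies 54 mm ahead of it (manip.tip_reach is the distance from the TCP to the fingertips, in m); z points along the fingers, y is the direction in which the jaws open and shut (so a half turn about z gives the same grasp; the last joint's range is limited). The gripper opens to 85 mm and grips with 20 to 120 N. Pads are 22 mm wide; open, the fingers measure 114 mm over their backs; the gripper's body (76 mm by 85 mm) begins 54 mm behind the grasp point. The pads swing forward as they close: fully open they stand 13 mm farther back than shut.
Start: joints at [-1.486, 0.527, 1.433, -0, 1.181, -0.178], TCP at [0.163, -0.603, 0.304] pointing down, gripper open.
Joint ranges: [-3.08, 3.08], [-0.75, 2.2], [0.22, 2.44], [-1.43, 4.57], [0, 2.65], [-2.85, 2.85]. Speed limits (rad/s): [2.79, 2.79, 3.14, 3.14, 3.14, 3.14].

INTERFACE

Orientations are given as a unit quaternion [x, y, z, w].
In Python, from station import manip, cams, order gives the robot as it stands. The module is installed in compiled form; this text tells all that it offers.
- The arm moves only by the tool drive_tool, never from a script. Its arguments are lists of equal length, an entry for each row: "linear": the shift along the tool's x, y, z in mm, a list of three; "rot": the turn, a rotation vector about the tool's x, y, z in degrees, a list of three; "hand": the finger opening in mm, from 0 to 85.4. A call has 1 to 20 rows; each row shifts and turns the pose as measured when the row begins, along the tool's axes as they then stand; what a row does not reach is not made up. A row lasts 1/12 s, in which the tool goes at most 41.7 mm and 7.16 degrees, less where a joint would pass 70% of its speed; a pose out of reach is approached as far as the arm can. A call with a gripper value outside its range is refused whole. The fingers move at their own pace and stop on an object; "force" is the grip in N (left out, the last holds). Time passes only in rows, so rows that do not move let the fingers close. It gives the time, the measured TCP pose, the force and the opening at its end, in the units of the state.
- manip.sense(): the state, without advancing time (a new reading comes with each control period).
- cams.snapshot(name): name is "scene" or "top" or "wrist"; returns the picture (480x640x3 uint8, red, green, blue); there is no depth.
- cams.camera_model(name): a dict with "vfov" (degrees; the focal length in pixels is half the picture's height over the tangent of half this angle, whatever the lens; pixels are square), "cx", "cy" (the principal point, pixels), "k1" (the pictures are not rectified: a ray, as slopes to the right and down, at radius r is drawn at 1 + k1 r^2 times it, then the intrinsics apply), "rvec" (rotation vector, rad) and "tvec" (3), from world to camera coordinates, as OpenCV has them. Camera axes: x right, y down, z forward; pixel columns grow to the right and rows downward; lengths in m; the calibration is good to about 2 mm. A picture is of the moment at which its call begins: read the wrist's pose just before it. camera_model takes no time and is no camera call; for the wrist camera it gives the pose at the moment of the call.
- order.sign_off(): hands the job in, once; it reports no verdict.
Trained networks look in the newest picture that a camera, given by its name, has taken for a name from the list of things; names that differ only in an ending like _2 or _b are one class to them, and where a whole thing is asked for, a point or a joint stands for the part that bears it (a point fixed in the world has none). Each returns a list of dicts, best first, with "score" (0 to 1); they miss things now and then, are a little off and sometimes report something else, mostly with a low value. They report only what shows in the picture. A call takes as long as a camera call.
- cams.regions_of(label, camera): "pixels" (480x640 bool, what is visible of it) and "rect" ([left, top, right, bottom] in pixels, round what is visible of it).
- cams.spot_point(label, camera): "at" ([column, row] in pixels: a listed point, or the origin of a listed thing).
The state is a dict: "t": time; "q": joint angles; "qd": joint speeds; "tau": joint torques, N m; "tcp_pos": TCP position; "tool_rot": TCP orientation; "force": force on the tool from outside, world axes, zero at the start; "ft_torque": the same for the moment, N m; "finger_gap": opening from 0.0 (shut) to 1.0 (fully open).
Only numpy, scipy, OpenCV 4.12 (cv2) and the standard library are available. Lean on these libraries where they do the work, as an engineer would, in place of code of your own. Each camera call takes 0.05 s, during which the arm holds its last target. There are 200 camera calls.

## Working session

There is one attempt and no reset: what is moved stays moved. The work goes in short steps, Python scripts to look and compute and a tool call to move; the robot and the scene stay as the last step left them, time stands still between calls to the robot, and variables do not carry over. Pictures are saved under pics/ and viewed, about 12 in all and at most 16, crops included, and the job is handed in when it is done.

Besides the shell and the picture viewer there is one more tool, called in YAML: its name, and indented under it one key for each argument. drive_tool: Moves the arm, as the interface text tells. Its arguments: {"type":"object","properties":{"linear":{"type":"array","items":{"type":"array","items":{"type":"number"}}},"rot":{"type":"array","items":{"type":"array","items":{"type":"number"}}},"hand":{"type":"array","items":{"type":"number"}},"force":{"type":"number"}},"required":["linear","rot","hand"]}

```bash
mkdir -p pics; cat > h.py <<'E'
import numpy as np, cv2
from station import manip, cams, order
from scipy.spatial.transform import Rotation as R
def ray(name,px,m=None):
    m=m or cams.camera_model(name); f=240/np.tan(np.radians(m['vfov'])/2)
    d=np.array([(px[0]-m['cx'])/f,(px[1]-m['cy'])/f]); u=d.copy()
    for _ in range(20): u=d/(1+m['k1']*(u@u))
    Rm=cv2.Rodrigues(np.array(m['rvec'],float))[0]; t=np.array(m['tvec'],float)
    return -Rm.T@t, Rm.T@np.array([u[0],u[1],1])
def at(name,px,z,m=None):
    o,d=ray(name,px,m); return o+d*(z-o[2])/d[2]
def proj(name,P,m=None):
    m=m or cams.camera_model(name); f=240/np.tan(np.radians(m['vfov'])/2)
    Rm=cv2.Rodrigues(np.array(m['rvec'],float))[0]; c=Rm@np.array(P,float)+np.array(m['tvec'],float).ravel()
    u=c[:2]/c[2]; u=u*(1+m['k1']*(u@u)); return np.array([m['cx'],m['cy']])+f*u
def save(name,fn):
    im=cams.snapshot(name); cv2.imwrite('pics/'+fn,im[:,:,::-1]); return im
E
python3 - <<'E'
from h import *
for c in ['scene','top']:
    save(c,c+'0.png')
    m=cams.camera_model(c); print(c,{k:np.round(v,3).tolist() for k,v in m.items()})
    for l,z in [('hinge_board',0),('foot_board',0),('slim_tube_mid',.0125),('tall_ring_mid',.015),('bolt_mid',.01),('thick_tube_mid',.015),('big_nut_mid',.009),('wide_ring_mid',.011),('small_nut_mid',.005),('punch_mid',.006)]:
        for r in cams.spot_point(l,c)[:2]: print(l,round(r['score'],2),np.round(r['at'],1),np.round(at(c,r['at'],z,m),4))
s=manip.sense();print(s['t'],s['tcp_pos'],s['tool_rot'],s['force'],manip.tip_reach)
E
```

```text
scene {'vfov': 51.501, 'cx': 311.139, 'cy': 237.459, 'k1': -0.049, 'rvec': [0.769, -2.237, 1.475], 'tvec': [0.425, 0.166, 0.957]}
hinge_board 0.72 [307.8 226.8] [ 0.6442 -0.1231  0.    ]
foot_board 0.64 [253.2 256.1] [0.631  0.1124 0.    ]
slim_tube_mid 0.88 [417.9 229.7] [ 0.3761 -0.2697  0.0125]
slim_tube_mid 0.52 [351.7 249.8] [ 0.4459 -0.047   0.0125]
tall_ring_mid 0.52 [387.6 223.1] [ 0.4629 -0.2552  0.015 ]
bolt_mid 0.62 [351.4 252.1] [ 0.4419 -0.0398  0.01  ]
big_nut_mid 0.56 [227.2 328.4] [0.4382 0.3822 0.009 ]
wide_ring_mid 0.76 [308.3 278.2] [0.4399 0.1357 0.011 ]
small_nut_mid 0.52 [366.5 242.3] [ 0.4502 -0.124   0.005 ]
small_nut_mid 0.3 [311.  279.5] [0.4383 0.1279 0.005 ]
punch_mid 0.56 [270.1 305.6] [0.4337 0.2686 0.006 ]
top {'vfov': 48.539, 'cx': 319.252, 'cy': 244.502, 'k1': 0.002, 'rvec': [2.106, -2.13, 0.194], 'tvec': [0.028, 0.512, 1.283]}
hinge_board 0.59 [371.3 197.6] [ 0.6463 -0.1159 -0.    ]
hinge_board 0.16 [274.3 276.5] [0.4397 0.1392 0.    ]
foot_board 0.6 [278.6 207.5] [0.6226 0.1288 0.    ]
slim_tube_mid 0.84 [438.2 298.5] [ 0.3774 -0.2753  0.0125]
tall_ring_mid 0.51 [415.4 270.7] [ 0.4483 -0.2207  0.015 ]
bolt_mid 0.69 [344.  276.8] [ 0.4355 -0.0394  0.01  ]
thick_tube_mid 0.72 [461.  264.8] [ 0.462  -0.3371  0.015 ]
thick_tube_mid 0.69 [226.5 277.8] [0.4359 0.2594 0.015 ]
big_nut_mid 0.54 [173.8 279.3] [0.4344 0.3951 0.009 ]
small_nut_mid 0.62 [381.1 266.2] [ 0.4624 -0.1352  0.005 ]
punch_mid 0.6 [221.1 277.2] [0.4388 0.2749 0.006 ]
1.1 [ 0.1629836  -0.60334812  0.30391297] [ 9.91312467e-01  1.31527919e-01 -1.40386908e-05 -2.38300927e-06] [-0.36061956  0.27168071  0.14467271] 0.0726
```

```bash
python3 - <<'E'
import cv2
im=cv2.imread('pics/top0.png'); cv2.imwrite('pics/top0c.png',cv2.resize(im[140:350,140:500],None,fx=2.2,fy=2.2,interpolation=cv2.INTER_CUBIC))
E
```

```text
(no output)
```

View pics/scene0.png

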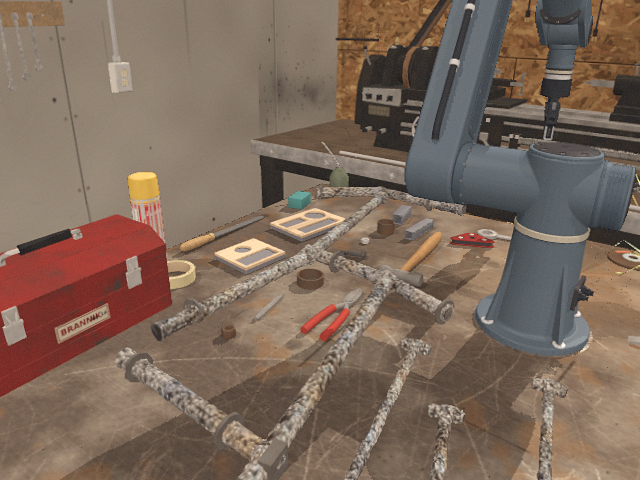

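View pics/top0c.png

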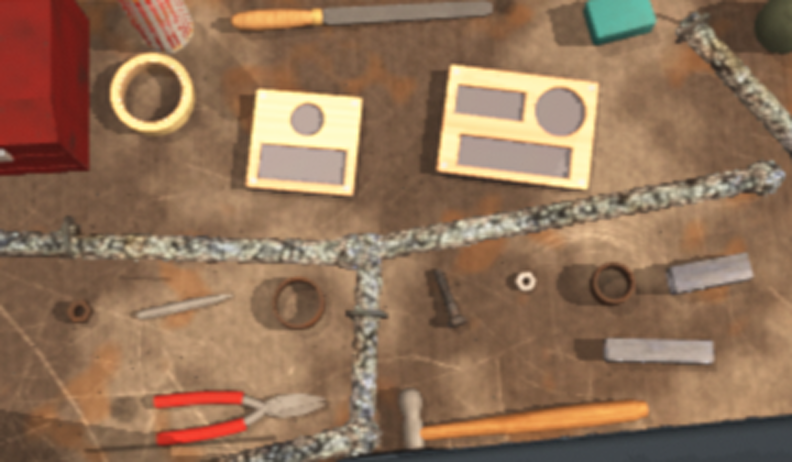

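The scene picture shows a mottled pipe frame running between the stock and the boards, with the stock in a row at about rows 205–330. The top crop shows both boards with their tube pockets on the robot side, the thick tube at crop (710,272), the slim tube at (660,351), the rings at (612,283) and (298,302), the bolt at (448,298) and the big nut at (78,311). I'll check the pipe's height and get part and board poses from the masks.

```bash
cat >> h.py <<'E'
def tri(pt,ps):
    (o1,d1),(o2,d2)=ray('top',pt),ray('scene',ps)
    s=np.linalg.lstsq(np.c_[d1,-d2],o2-o1,rcond=None)[0]; a=o1+s[0]*d1;b=o2+s[1]*d2
    return (a+b)/2,np.linalg.norm(a-b)
E
python3 - <<'E'
from h import *
for a,b in [((303.6,253.6),(318,253)),((308,338),(386,275)),((488,221),(381,191)),((307.5,282.5),(348,262))]:
    print(tri(a,b), at('top',a,0))
# epipolar: where points on pipe from top land in scene for heights
for z in (0,.02,.05,.1,.2,.3): print(z,[np.round(proj('scene',at('top',p,z))).tolist() for p in [(303.6,253.6),(307.5,282.5),(308,335),(488,221),(170,250)]])
for l,z in [('hinge_board',.018),('foot_board',.018),('slim_tube_mid',.025),('tall_ring_mid',.03),('bolt_mid',.012),('thick_tube_mid',.03),('big_nut_mid',.018)]:
    for r in cams.regions_of(l,'top')[:2]:
        c=cv2.findContours(r['pixels'].astype(np.uint8),0,1)[0]
        if not c: continue
        c=max(c,key=cv2.contourArea).reshape(-1,2)
        P=np.array([at('top',p,z)[:2] for p in c])*1000
        (ctr,sz,ang)=cv2.minAreaRect(P.astype(np.float32)); print(l,round(r['score'],2),r['rect'],np.round(ctr),np.round(sz),round(ang,1))
E
```

```text
(array([0.48437577, 0.05722671, 0.03291172]), np.float64(0.019395734517032224)) [0.49851713 0.06360238 0.        ]
(array([0.28648391, 0.0546477 , 0.03476023]), np.float64(0.008739650226882511)) [0.28317392 0.05368007 0.        ]
(array([ 0.56932504, -0.40115044,  0.05061886]), np.float64(0.005059725437912099)) [ 0.57894092 -0.41840972  0.        ]
(array([0.40904311, 0.0470945 , 0.02853374]), np.float64(0.024551465068649723)) [0.42323902 0.05400461 0.        ]
0 [[308.0, 264.0], [336.0, 271.0], [386.0, 289.0], [381.0, 204.0], [190.0, 325.0]]
0.02 [[309.0, 257.0], [337.0, 264.0], [386.0, 281.0], [382.0, 199.0], [192.0, 316.0]]
0.05 [[311.0, 246.0], [339.0, 252.0], [388.0, 268.0], [383.0, 191.0], [196.0, 301.0]]
0.1 [[315.0, 227.0], [342.0, 233.0], [390.0, 247.0], [384.0, 178.0], [203.0, 276.0]]
0.2 [[322.0, 186.0], [349.0, 191.0], [395.0, 201.0], [388.0, 148.0], [218.0, 223.0]]
0.3 [[331.0, 142.0], [356.0, 145.0], [401.0, 153.0], [392.0, 116.0], [234.0, 167.0]]
hinge_board 0.94 [336.4, 169.9, 414.7, 228.2] [ 641. -125.] [176. 134.] 81.9
foot_board 0.92 [254.1, 183.5, 303.8, 230.0] [626. 128.] [125. 123.] 84.8
foot_board 0.22 [415.3, 293.2, 464.4, 302.7] [ 376. -276.] [120.  30.] 89.3
slim_tube_mid 0.59 [411.7, 293.8, 464.7, 303.8] [ 376. -273.] [122.  31.] 86.6
tall_ring_mid 0.72 [404.5, 257.2, 433.9, 280.3] [ 452. -225.] [44. 53.] 43.6
tall_ring_mid 0.51 [340.3, 169.1, 411.6, 228.2] [ 637. -124.] [177. 133.] 82.2
bolt_mid 0.51 [339.8, 264.1, 353.5, 289.4] [438. -36.] [65. 16.] 23.0
thick_tube_mid 0.89 [441.3, 257.0, 479.8, 274.4] [ 462. -336.] [32. 96.] 11.2
thick_tube_mid 0.59 [377.4, 265.1, 384.4, 269.6] [ 455. -126.] [18. 18.] 88.2
big_nut_mid 0.48 [169.0, 276.4, 182.4, 289.2] [429. 388.] [28. 25.] 89.3
```

```bash
cat >> h.py <<'E'
def pose():
    s=manip.sense(); M=R.from_quat(s['tool_rot']).as_matrix()
    return s,np.array(s['tcp_pos']),M
def plan(wps,step=38):
    """wps: list of (x,y,z,psi_deg). prints rows [tool shift mm], turn z deg"""
    s,p,M=pose(); psi=np.degrees(np.arctan2(M[1,0],M[0,0]))
    print('t',round(s['t'],2),'p',np.round(p*1000,1),'psi',round(psi,1),'tilt',np.round(M[:,2],3),'F',np.round(s['force'],1),'gap',round(s['finger_gap']*85.4,1))
    for x,y,z,ps in wps:
        q=np.array([x,y,z]); d=(q-p)*1000; dps=(ps-psi+180)%360-180
        n=int(max(np.ceil(np.linalg.norm(d)/step),np.ceil(abs(dps)/7),1)); L=[]
        for i in range(n):
            a=np.radians(psi+dps*i/n); v=d/n
            L.append([round(v@[np.cos(a),np.sin(a),0],1),round(v@[np.sin(a),-np.cos(a),0],1),round(-v[2],1)])
        print(n,'turnz',round(-dps/n,2),L if abs(dps)>1 else (L[0],'x',n)); p,psi=q,ps
E
python3 -c "
from h import *
plan([(.42,-.25,.32,90)])"
```

```text
t 1.45 p [ 163.  -603.3  303.9] psi 15.1 tilt [ 0.  0. -1.] F [ 0.4 -0.2 -1. ] gap 85.5
12 turnz -6.24 [[np.float64(28.4), np.float64(-22.8), np.float64(-1.3)], [np.float64(30.7), np.float64(-19.6), np.float64(-1.3)], [np.float64(32.6), np.float64(-16.2), np.float64(-1.3)], [np.float64(34.2), np.float64(-12.5), np.float64(-1.3)], [np.float64(35.3), np.float64(-8.7), np.float64(-1.3)], [np.float64(36.1), np.float64(-4.8), np.float64(-1.3)], [np.float64(36.4), np.float64(-0.9), np.float64(-1.3)], [np.float64(36.3), np.float64(3.1), np.float64(-1.3)], [np.float64(35.7), np.float64(7.0), np.float64(-1.3)], [np.float64(34.8), np.float64(10.8), np.float64(-1.3)], [np.float64(33.4), np.float64(14.5), np.float64(-1.3)], [np.float64(31.6), np.float64(18.1), np.float64(-1.3)]]
```

drive_tool:
  linear:
    - [28,-23,-1]
    - [31,-20,-1]
    - [33,-16,-1]
    - [34,-12,-1]
    - [35,-9,-1]
    - [36,-5,-1]
    - [36,-1,-1]
    - [36,3,-1]
    - [36,7,-1]
    - [35,11,-1]
    - [33,14,-1]
    - [32,18,-1]
  rot:
    - [0,0,-6.2]
    - [0,0,-6.2]
    - [0,0,-6.2]
    - [0,0,-6.2]
    - [0,0,-6.2]
    - [0,0,-6.2]
    - [0,0,-6.2]
    - [0,0,-6.2]
    - [0,0,-6.2]
    - [0,0,-6.2]
    - [0,0,-6.2]
    - [0,0,-6.2]
  hand: [50,50,50,50,50,50,50,50,50,50,50,50]
  force: 40

```text
t: 2.45
tcp_pos: [0.4177, -0.2396, 0.3145]
tool_rot: [0.693, 0.721, -0.004, 0.005]
force: [0.4, -0.9, -0.5]
finger_gap: 0.587
```

```bash
cat >> h.py <<'E'
def look(fn,labels):
    m=cams.camera_model('wrist'); save('wrist',fn)
    H={'hinge_board':.018,'foot_board':.018,'slim_tube_mid':.025,'tall_ring_mid':.03,'bolt_mid':.012,'thick_tube_mid':.03,'big_nut_mid':.018}
    for l in labels:
        for r in cams.regions_of(l,'wrist')[:2]:
            c=cv2.findContours(r['pixels'].astype(np.uint8),0,1)[0]
            if not c: continue
            c=max(c,key=cv2.contourArea).reshape(-1,2)
            P=np.array([at('wrist',p,H[l],m)[:2] for p in c])*1000
            (ctr,sz,ang)=cv2.minAreaRect(P.astype(np.float32)); print(l,round(r['score'],2),np.round(r['rect']),np.round(ctr,1),np.round(sz,1),round(ang,1))
        for r in cams.spot_point(l,'wrist')[:1]: print('   pt',round(r['score'],2),np.round(r['at']),np.round(at('wrist',r['at'],H[l]/2 if 'board' not in l else 0,m)*1000,1))
E
python3 -c "
from h import *
plan([])
look('w1.png',['slim_tube_mid','tall_ring_mid','bolt_mid','thick_tube_mid'])"
```

```text
t 2.45 p [ 417.7 -239.6  314.5] psi 92.2 tilt [ 0.003 -0.013 -1.   ] F [ 0.4 -0.9 -0.5] gap 50.2
slim_tube_mid 0.75 [263. 164. 299. 291.] [ 379.1 -273.8] [123.6  26.7] 87.9
   pt 0.71 [278. 232.] [ 375.9 -279.    12.5]
tall_ring_mid 0.65 [339. 152. 389. 214.] [ 455.3 -225. ] [45.5 50.2] 5.3
bolt_mid 0.24 [262. 165. 297. 290.] [ 377.9 -278.1] [128.2  28.7] 88.5
thick_tube_mid 0.7 [350. 243. 386. 335.] [ 465.6 -332.5] [31.  99.7] 10.6
   pt 0.93 [367. 290.] [ 467.3 -336.8   15. ]
```

View pics/w1.png

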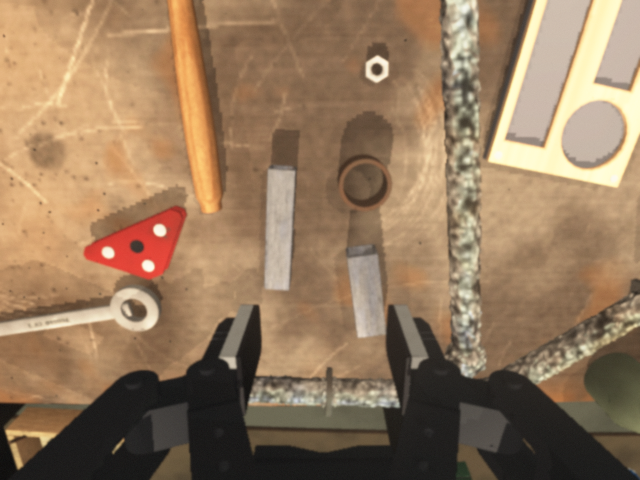

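The wrist view shows the slim tube at about (280,228), the ring at (365,182), the thick tube at (367,290) and the pipe along column 462. That matches the fixes, so I'll go for the slim tube.

```bash
sed -i "s/    for x,y,z,ps in wps:/    w=M.T@np.cross(M[:,2],[0,0,-1]); print('tiltfix deg',np.round(np.degrees(w),2))\n    for x,y,z,ps in wps:/; s/L.append(\[round(\(.*\),1)\])$/L.append([round(float(\1),1)])/" h.py
sed -i "s/L.append.*/L.append([round(float(c),1) for c in (v@[np.cos(a),np.sin(a),0],v@[np.sin(a),-np.cos(a),0],-v[2])])/" h.py
python3 -c "
from h import *
import numpy as np
print(proj('wrist',[.455,-.225,.03]))
for px in [(365,157),(365,208),(340,182),(390,182)]: print(at('wrist',px,.03)*1000)
plan([(.378,-.276,.17,88.5),(.378,-.276,.077,88.5)])"
```

```text
[366.05137243 180.71313445]
[ 452.70878689 -204.14172194   30.        ]
[ 455.70019865 -250.06427466   30.        ]
[ 431.85897609 -226.90254983   30.        ]
[ 476.4549409  -225.45259958   30.        ]
t 2.9 p [ 416.3 -242.4  314.1] psi 91.8 tilt [ 0.002 -0.012 -1.   ] F [0.3 0.1 0.7] gap 49.7
tiltfix deg [0.1 0.7 0. ]
5 turnz 0.65 [[-6.5, -7.9, 28.8], [-6.6, -7.8, 28.8], [-6.7, -7.7, 28.8], [-6.8, -7.6, 28.8], [-6.8, -7.6, 28.8]]
3 turnz -0.0 ([0.0, 0.0, 31.0], 'x', 3)
```

drive_tool:
  linear:
    - [-6.5,-7.8,29]
    - [-6.5,-7.8,29]
    - [-6.7,-7.7,29]
    - [-6.8,-7.6,29]
    - [-6.8,-7.6,29]
    - [0,0,0]
  rot:
    - [0.1,0.7,0.7]
    - [0,0,0.7]
    - [0,0,0.7]
    - [0,0,0.6]
    - [0,0,0.6]
    - [0,0,0]
  hand: [50,50,50,50,50,50]

```text
t: 3.4
tcp_pos: [0.3776, -0.2874, 0.1676]
tool_rot: [0.722, 0.692, 0.0, 0.008]
force: [-0.9, 0.4, -0.5]
finger_gap: 0.584
```

```bash
python3 -c "
from h import *
plan([(.378,-.276,.077,88.5)])
look('w2.png',['slim_tube_mid'])"
```

```text
t 3.4 p [ 377.6 -287.4  167.6] psi 87.5 tilt [ 0.011 -0.011 -1.   ] F [-0.9  0.4 -0.5] gap 49.9
tiltfix deg [ 0.68  0.57 -0.  ]
3 turnz -0.32 ([3.8, -0.0, 30.2], 'x', 3)
slim_tube_mid 0.89 [295. 122. 344. 332.] [ 378.1 -274.1] [119.6  24.7] 87.9
   pt 0.69 [317. 232.] [ 377.  -276.1   12.5]
```

drive_tool:
  linear:
    - [4,0,30]
    - [4,0,30]
    - [3,0,25]
    - [0,0,3]
    - [0,0,0]
  rot:
    - [0.6,0.5,0]
    - [0,0,0]
    - [0,0,0]
    - [0,0,0]
    - [0,0,0]
  hand: [50,50,50,50,50]

```text
t: 3.97
tcp_pos: [0.3901, -0.2852, 0.0963]
tool_rot: [0.72, 0.694, -0.002, 0.021]
force: [-0.7, 0.5, -0.1]
finger_gap: 0.588
```

```bash
python3 -c "
from h import *
plan([(.378,-.276,.077,88.5)])"
```

```text
t 3.97 p [ 390.1 -285.2   96.3] psi 87.9 tilt [ 0.027 -0.032 -0.999] F [-0.7  0.5 -0.1] gap 50.2
tiltfix deg [1.62 1.8  0.  ]
1 turnz -0.64 ([8.7, -12.4, 19.3], 'x', 1)
```

```bash
python3 -c "
from h import *
s=manip.sense();print(np.round(s['q'],3),np.round(s['qd'],3),np.round(s['tau'],1),s['t'])
plan([(.378,-.276,.077,88.5)])"
```

```text
[-8.630e-01  7.090e-01  1.957e+00 -1.000e-03  4.340e-01 -8.250e-01] [ 0.014 -0.049 -0.022 -0.008  0.027  0.005] [ -0.2 -38.2  -4.5  -0.1  -0.1  -0. ] 3.9667
t 3.97 p [ 390.1 -285.2   96.3] psi 87.9 tilt [ 0.027 -0.032 -0.999] F [-0.7  0.5 -0.1] gap 50.2
tiltfix deg [1.62 1.8  0.  ]
1 turnz -0.64 ([8.7, -12.4, 19.3], 'x', 1)
```

drive_tool:
  linear:
    - [0,0,0]
  rot:
    - [1.6,1.8,0]
  hand: [50]

```text
t: 4.05
tcp_pos: [0.3904, -0.2845, 0.0984]
tool_rot: [0.72, 0.694, 0.0, 0.001]
force: [-0.1, 0.3, -0.3]
finger_gap: 0.585
```

```bash
python3 -c "
from h import *
s=manip.sense();print(np.round(s['q'],3),np.round(s['qd'],3),s['t'])
plan([(.378,-.276,.077,88.5)])"
```

```text
[-8.620e-01  7.080e-01  1.934e+00  1.000e-03  4.990e-01 -8.260e-01] [ 0.006 -0.005 -0.327  0.019  0.823 -0.02 ] 4.05
t 4.05 p [ 390.4 -284.5   98.4] psi 88.0 tilt [ 0.001 -0.001 -1.   ] F [-0.1  0.3 -0.3] gap 50.0
tiltfix deg [0.06 0.04 0.  ]
1 turnz -0.55 ([8.1, -12.7, 21.4], 'x', 1)
```

drive_tool:
  linear:
    - [4,-6,0]
    - [4,-6,0]
    - [0,0,0]
  rot:
    - [0,0,0]
    - [0,0,0]
    - [0,0,0]
  hand: [50,50,50]

```text
t: 4.3
tcp_pos: [0.3821, -0.2784, 0.1037]
tool_rot: [0.719, 0.695, -0.0, 0.008]
force: [-0.3, 0.1, 0.5]
finger_gap: 0.585
```

```bash
python3 -c "
from h import *
plan([(.378,-.276,.077,88.5)])"
```

```text
t 4.3 p [ 382.1 -278.4  103.7] psi 88.1 tilt [ 0.011 -0.012 -1.   ] F [-0.3  0.1  0.5] gap 50.0
tiltfix deg [ 0.64  0.66 -0.  ]
1 turnz -0.42 ([2.2, -4.2, 26.7], 'x', 1)
```

drive_tool:
  linear:
    - [1,-2,9]
    - [1,-2,9]
    - [1,-1,8]
    - [0,0,2]
    - [0,0,0]
  rot:
    - [0.6,0.6,-0.4]
    - [0.2,0.2,0]
    - [0.2,0.2,0]
    - [0.2,0.2,0]
    - [0,0,0]
  hand: [50,50,50,50,50]

```text
t: 4.72
tcp_pos: [0.3768, -0.2746, 0.0743]
tool_rot: [0.716, 0.698, -0.0, -0.007]
force: [-0.1, 0.1, -0.7]
finger_gap: 0.585
```

```bash
python3 -c "
from h import *
plan([(.378,-.276,.077,88.5)])"
```

```text
t 4.72 p [ 376.8 -274.6   74.3] psi 88.5 tilt [-0.009  0.009 -1.   ] F [-0.1  0.1 -0.7] gap 50.0
tiltfix deg [-0.55 -0.51 -0.  ]
1 turnz 0.03 ([-1.3, 1.3, -2.7], 'x', 1)
```

drive_tool:
  linear:
    - [-1,1,-4]
    - [0,0,0]
    - [0,0,0]
    - [0,0,0]
    - [0,0,0]
  rot:
    - [-0.5,-0.5,0]
    - [0,0,0]
    - [0,0,0]
    - [0,0,0]
    - [0,0,0]
  hand: [50,15,15,15,15]
  force: 60

```text
t: 5.13
tcp_pos: [0.3777, -0.2757, 0.0776]
tool_rot: [0.716, 0.698, -0.0, -0.001]
force: [0.3, 0.0, -1.9]
finger_gap: 0.28
```

```bash
python3 -c "
from h import *
plan([(.39,-.27,.18,88.5)])"
```

```text
t 5.13 p [ 377.7 -275.7   77.6] psi 88.5 tilt [-0.001  0.001 -1.   ] F [ 0.3  0.  -1.9] gap 23.9
tiltfix deg [-0.07 -0.05 -0.  ]
3 turnz 0.0 ([2.0, 4.1, -34.1], 'x', 3)
```

drive_tool:
  linear:
    - [0,0,-30]
    - [0,2,-30]
    - [2,4,-32]
    - [12,16,-30]
    - [16,22,-30]
    - [18,24,-30]
    - [18,24,-25]
    - [18,22,-15]
    - [16,20,0]
    - [6,6,0]
    - [0,0,0]
  rot:
    - [0,0,0]
    - [0,0,0]
    - [0,0,0]
    - [0,0,0]
    - [0,0,0]
    - [0,0,0]
    - [0,0,0]
    - [0,0,0]
    - [0,0,0]
    - [0,0,0]
    - [0,0,0]
  hand: [15,15,15,15,15,15,15,15,15,15,15]

```text
t: 6.05
tcp_pos: [0.5251, -0.1692, 0.3081]
tool_rot: [0.718, 0.696, 0.003, -0.004]
force: [0.5, -0.4, -1.8]
finger_gap: 0.28
```

```bash
python3 -c "
from h import *
plan([])
look('w3.png',['hinge_board','slim_tube_mid'])"
```

```text
t 6.05 p [ 525.1 -169.2  308.1] psi 88.3 tilt [-0.002  0.01  -1.   ] F [ 0.5 -0.4 -1.8] gap 23.9
tiltfix deg [-0.15 -0.59 -0.  ]
hinge_board 0.65 [249. 318. 293. 399.] [ 445.5 -298. ] [24.7  5.2] 68.7
hinge_board 0.64 [370.  34. 556. 249.] [ 643.8 -123.2] [176.9 133.1] 82.3
   pt 0.91 [449. 149.] [ 643.  -124.5    0. ]
slim_tube_mid 0.94 [284. 176. 365. 452.] [ 521.3 -297.9] [314.8  72.6] 87.8
   pt 0.55 [322. 332.] [ 519.3 -307.1   12.5]
```

View pics/w3.png

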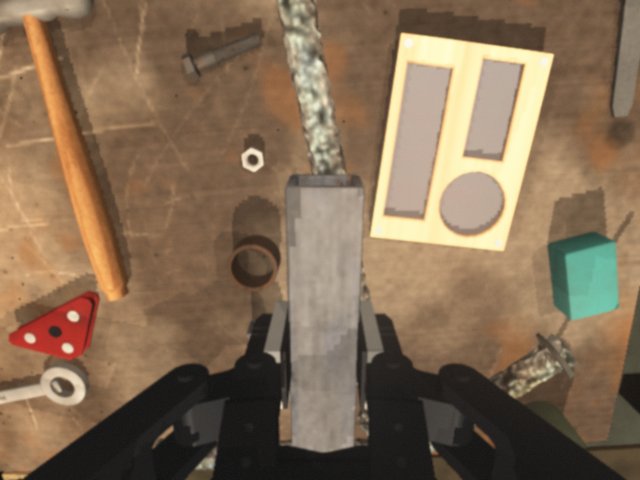

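The picture shows the tube held squarely, with the hinge board clear at corners (402,33), (552,53), (505,250), (372,237), and the bolt head at (190,62). I'll fit the board from its corners and pockets.

```bash
python3 - <<'E'
from h import *
m=cams.camera_model('wrist')
px=[(402,33),(552,53),(505,250),(372,237)]
W=np.array([at('wrist',p,.018,m)[:2] for p in px])*1000
B=np.array([(-65,88),(65,88),(65,-88),(-65,-88)],float)
c=W.mean(0); H=(B.T@(W-c)); a=np.arctan2(H[0,1]-H[1,0],H[0,0]+H[1,1])
print(W.round(1),c.round(1),np.degrees(a))
Rm=np.array([[np.cos(a),-np.sin(a)],[np.sin(a),np.cos(a)]])
for n,b in [('tube',(-36.5,0)),('ring',(25,-47)),('bolt',(25,36.5))]: 
    w=c+Rm@b; print(n,w.round(1),proj('wrist',[w[0]/1000,w[1]/1000,.012],m).round())
print('bolt head/tip',at('wrist',(192,63),.01,m)*1000,at('wrist',(260,40),.008,m)*1000)
plan([(.605,-.127,.20,82+.0)])
E
```

```text
[[ 590.4  -29.7]
 [ 716.3  -47.5]
 [ 693.8 -220.9]
 [ 566.2 -203.9]] [ 641.7 -125.5] -7.716740043787243
tube [ 605.5 -120.6] [416. 145.]
ring [ 660.1 -175.4] [472. 203.]
bolt [671.4 -92.7] [491. 110.]
bolt head/tip [413.06169032 -45.22961765  10.        ] [472.52426938 -29.39786774   8.        ]
t 6.3 p [ 522.7 -171.2  306.7] psi 88.0 tilt [-0.006  0.012 -1.   ] F [-0.3 -0.4 -1.9] gap 24.1
tiltfix deg [-0.37 -0.66  0.  ]
4 turnz 1.5 [[11.8, 20.2, 26.7], [12.3, 19.9, 26.7], [12.8, 19.5, 26.7], [13.3, 19.2, 26.7]]
```

drive_tool:
  linear:
    - [13,20,25]
    - [13,20,25]
    - [14,19,25]
    - [14,18,25]
    - [0,0,20]
    - [0,0,10]
    - [0,0,0]
  rot:
    - [-0.3,-0.6,1.4]
    - [0,0,1.4]
    - [0,0,1.4]
    - [0,0,1.4]
    - [0,0,0]
    - [0,0,0]
    - [0,0,0]
  hand: [15,15,15,15,15,15,15]

```text
t: 6.88
tcp_pos: [0.601, -0.1303, 0.1693]
tool_rot: [0.759, 0.651, -0.003, -0.002]
force: [-0.1, -0.5, -1.9]
finger_gap: 0.277
```

```bash
python3 -c "
from h import *
plan([(.6065,-.1185,.12,82.3),(.6065,-.1185,.0915,82.3)])"
```

```text
t 6.88 p [ 601.  -130.3  169.3] psi 81.3 tilt [-0.006 -0.001 -1.   ] F [-0.1 -0.5 -1.9] gap 23.7
tiltfix deg [-0.34  0.11  0.  ]
2 turnz -0.51 [[6.3, 1.8, 24.7], [6.2, 1.9, 24.7]]
1 turnz -0.0 ([0.0, 0.0, 28.5], 'x', 1)
```

drive_tool:
  linear:
    - [5,2,17]
    - [5,2,16]
    - [2,0,14]
    - [0,0,3]
    - [0,0,0]
  rot:
    - [-0.3,0.1,-0.5]
    - [0,0,-0.5]
    - [0,0,0]
    - [0,0,0]
    - [0,0,0]
  hand: [15,15,15,15,15]

```text
t: 7.3
tcp_pos: [0.6046, -0.1245, 0.1206]
tool_rot: [0.755, 0.656, -0.001, 0.0]
force: [0.3, 0.1, -1.8]
finger_gap: 0.277
```

```bash
python3 -c "
from h import *
plan([(.6065,-.1185,.0915,82.3)])"
```

```text
t 7.3 p [ 604.6 -124.5  120.6] psi 81.9 tilt [-0.001 -0.001 -1.   ] F [ 0.3  0.1 -1.8] gap 23.6
tiltfix deg [-0.02  0.07  0.  ]
1 turnz -0.38 ([6.2, 1.1, 29.1], 'x', 1)
```

drive_tool:
  linear:
    - [4,1,8]
    - [4,1,8]
    - [0,0,8]
    - [0,0,6]
    - [0,0,3]
    - [0,0,0]
  rot:
    - [0,0,-0.4]
    - [0,0,0]
    - [0,0,0]
    - [0,0,0]
    - [0,0,0]
    - [0,0,0]
  hand: [15,15,15,15,15,15]

```text
t: 7.8
tcp_pos: [0.6098, -0.1191, 0.0905]
tool_rot: [0.753, 0.658, 0.001, 0.004]
force: [-1.8, 0.4, 4.1]
finger_gap: 0.281
```

```bash
python3 -c "
from h import *
plan([(.6065,-.1185,.0905,82.3)])"
```

```text
t 7.8 p [ 609.8 -119.1   90.5] psi 82.2 tilt [ 0.007 -0.005 -1.   ] F [-1.8  0.4  4.1] gap 24.0
tiltfix deg [ 0.43  0.21 -0.  ]
1 turnz -0.08 ([0.2, -3.3, 0.0], 'x', 1)
```

drive_tool:
  linear:
    - [0,-3,-1]
    - [0,0,0]
    - [0,0,0]
    - [0,0,-15]
    - [0,0,-25]
    - [0,0,-35]
    - [0,0,-35]
    - [-8,-8,-30]
    - [-15,-20,-30]
    - [-20,-25,-15]
    - [-20,-25,0]
    - [-10,-25,0]
  rot:
    - [0.4,0.2,0]
    - [0,0,0]
    - [0,0,0]
    - [0,0,0]
    - [0,0,0]
    - [0,0,0]
    - [0,0,0]
    - [0,0,0]
    - [0,0,0]
    - [0,0,0]
    - [0,0,0]
    - [0,0,0]
  hand: [15,45,45,45,60,75,75,75,75,75,75,75]

```text
t: 8.8
tcp_pos: [0.4982, -0.179, 0.2859]
tool_rot: [0.751, 0.66, 0.002, 0.006]
force: [0.6, 0.7, 0.8]
finger_gap: 0.879
```

```bash
python3 -c "
from h import *
plan([(.454,-.227,.2,88)])
look('w4.png',['hinge_board','slim_tube_mid','tall_ring_mid','bolt_mid'])"
```

```text
t 8.8 p [ 498.2 -179.   285.9] psi 82.7 tilt [ 0.01  -0.007 -1.   ] F [0.6 0.7 0.8] gap 75.1
tiltfix deg [ 0.64  0.29 -0.  ]
3 turnz -1.78 [[-17.7, -12.6, 28.6], [-17.3, -13.1, 28.6], [-16.9, -13.6, 28.6]]
hinge_board 0.87 [399.   0. 589. 221.] [ 642.8 -123.5] [176.3 136.3] 82.6
hinge_board 0.56 [258. 135. 282. 163.] [ 462.5 -126.7] [20.2 18.3] 36.3
   pt 0.9 [478. 114.] [ 643.6 -121.4    0. ]
slim_tube_mid 0.57 [416.  32. 472. 196.] [ 606.7 -119.1] [124.7  33.6] 81.1
   pt 0.63 [442. 115.] [ 608.4 -117.6   12.5]
tall_ring_mid 0.71 [252. 229. 307. 292.] [ 458.8 -222.1] [55.6 46.7] 62.5
   pt 0.6 [281. 258.] [ 456.7 -224.3   15. ]
bolt_mid 0.78 [181.  12. 267.  69.] [443.3 -38.6] [68.4 22. ] 16.5
bolt_mid 0.22 [400.   1. 588. 221.] [ 645.1 -123.6] [180.7 137. ] 81.7
   pt 0.74 [223.  37.] [439.8 -36.    6. ]
```

View pics/w4.png

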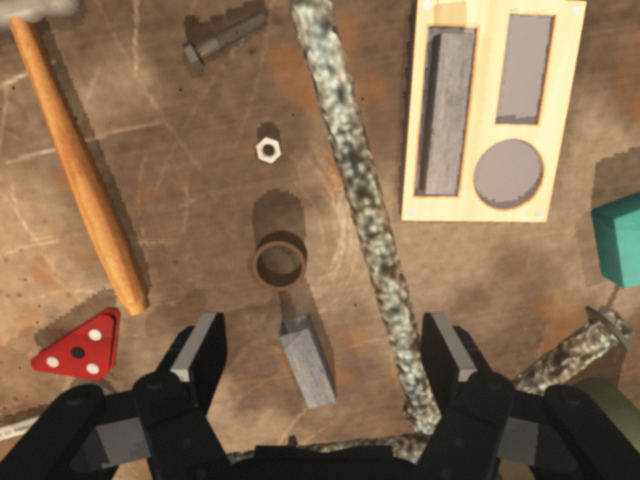

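The slim tube lies in its pocket. The tall ring is at pixel (279,264), so it is next.

```bash
python3 -c "
from h import *
print([at('wrist',p,.03).round(4) for p in [(250,264),(307,264),(279,235),(279,292)]])
plan([(.4555,-.226,.14,86)])"
```

```text
[array([ 0.4318, -0.217 ,  0.03  ]), array([ 0.4811, -0.2233,  0.03  ]), array([ 0.4612, -0.1939,  0.03  ]), array([ 0.4525, -0.2469,  0.03  ])]
t 9.25 p [ 499.2 -176.8  283.6] psi 82.7 tilt [ 0.006 -0.003 -1.   ] F [-0.7 -0.9 -0.4] gap 74.8
tiltfix deg [0.36 0.11 0.  ]
5 turnz -0.65 [[-10.9, -7.4, 28.7], [-10.8, -7.6, 28.7], [-10.7, -7.7, 28.7], [-10.6, -7.8, 28.7], [-10.5, -7.9, 28.7]]
```

drive_tool:
  linear:
    - [-15,-14,28]
    - [-15,-14,28]
    - [-14,-10,28]
    - [-6,-4,28]
    - [0,0,15]
    - [0,0,5]
    - [0,0,0]
  rot:
    - [0.6,0.3,-1]
    - [0,0,-1]
    - [0,0,-1]
    - [0,0,0]
    - [0,0,0]
    - [0,0,0]
    - [0,0,0]
  hand: [68,68,68,68,68,68,68]

```text
t: 9.83
tcp_pos: [0.4593, -0.2237, 0.1465]
tool_rot: [0.729, 0.685, 0.002, 0.002]
force: [0.2, 1.0, 1.1]
finger_gap: 0.797
```

```bash
python3 -c "
from h import *
plan([(.4555,-.226,.079,86)])
look('w5.png',['tall_ring_mid'])"
```

```text
t 9.83 p [ 459.3 -223.7  146.5] psi 86.4 tilt [ 0.005 -0.001 -1.   ] F [0.2 1.  1.1] gap 68.1
tiltfix deg [0.31 0.02 0.  ]
2 turnz 0.21 ([-1.3, -1.8, 33.7], 'x', 2)
tall_ring_mid 0.56 [268. 220. 363. 326.] [ 457.7 -222.1] [54.7 48. ] 67.1
```

drive_tool:
  linear:
    - [0,-2,20]
    - [0,-1,20]
    - [0,0,17]
    - [0,0,9]
    - [0,0,2]
    - [0,0,0]
  rot:
    - [0.3,0,0]
    - [0,0,0]
    - [0,0,0]
    - [0,0,0]
    - [0,0,0]
    - [0,0,0]
  hand: [68,68,68,68,68,68]

```text
t: 10.48
tcp_pos: [0.4648, -0.2265, 0.0866]
tool_rot: [0.727, 0.687, 0.002, 0.013]
force: [-0.3, 0.2, 1.0]
finger_gap: 0.794
```

```bash
python3 -c "
from h import *
plan([(.4565,-.224,.079,86)])"
```

```text
t 10.48 p [ 464.8 -226.5   86.6] psi 86.7 tilt [ 0.02  -0.016 -1.   ] F [-0.3  0.2  1. ] gap 67.8
tiltfix deg [1.2  0.86 0.  ]
1 turnz 0.73 ([2.0, -8.5, 7.6], 'x', 1)
```

drive_tool:
  linear:
    - [1,-4,0]
    - [1,-4,2]
    - [0,-1,4]
    - [0,0,0]
  rot:
    - [1,0.8,0.3]
    - [0.2,0.2,0]
    - [0,0,0]
    - [0,0,0]
  hand: [68,68,68,68]

```text
t: 10.82
tcp_pos: [0.4571, -0.2247, 0.0835]
tool_rot: [0.729, 0.685, 0.001, 0.001]
force: [-0.3, -0.1, 0.6]
finger_gap: 0.797
```

```bash
python3 -c "
from h import *
plan([(.4565,-.224,.079,86)])"
```

```text
t 10.82 p [ 457.1 -224.7   83.5] psi 86.5 tilt [ 0.004 -0.    -1.   ] F [-0.3 -0.1  0.6] gap 68.0
tiltfix deg [ 0.22 -0.01 -0.  ]
1 turnz 0.46 ([0.6, -0.6, 4.5], 'x', 1)
```

drive_tool:
  linear:
    - [0.5,-0.5,4]
    - [0,0,0]
    - [0,0,0]
    - [0,0,0]
    - [0,0,0]
  rot:
    - [0.2,0,0]
    - [0,0,0]
    - [0,0,0]
    - [0,0,0]
    - [0,0,0]
  hand: [68,40,40,40,40]
  force: 40

```text
t: 11.23
tcp_pos: [0.457, -0.2244, 0.0802]
tool_rot: [0.729, 0.685, 0.0, 0.001]
force: [-0.5, 0.8, 1.0]
finger_gap: 0.544
```

```bash
python3 -c "
from h import *
plan([(.661,-.174,.2,82)])"
```

```text
t 11.23 p [ 457.  -224.4   80.2] psi 86.4 tilt [ 0.002 -0.001 -1.   ] F [-0.5  0.8  1. ] gap 46.5
tiltfix deg [0.11 0.04 0.  ]
7 turnz 0.63 [[9.0, 28.6, -17.1], [9.3, 28.5, -17.1], [9.6, 28.4, -17.1], [9.9, 28.3, -17.1], [10.3, 28.2, -17.1], [10.6, 28.1, -17.1], [10.9, 28.0, -17.1]]
```

drive_tool:
  linear:
    - [0,0,-25]
    - [0,0,-30]
    - [0,0,-30]
    - [2,6,-25]
    - [9,28,-8]
    - [11,28,0]
    - [14,27,0]
    - [17,25,0]
    - [19,23,0]
    - [21,21,0]
    - [23,18,0]
    - [0,0,0]
  rot:
    - [0,0,0]
    - [0,0,0]
    - [0,0,0]
    - [0,0,0]
    - [0,0,-5.5]
    - [0,0,-5.5]
    - [0,0,-5.5]
    - [0,0,-5.5]
    - [0,0,-5.5]
    - [0,0,-5.5]
    - [0,0,-5.5]
    - [0,0,0]
  hand: [40,40,40,40,40,40,40,40,40,40,40,40]

```text
t: 12.23
tcp_pos: [0.5977, -0.0762, 0.1996]
tool_rot: [0.45, 0.893, 0.001, -0.003]
force: [-0.2, -0.3, -1.3]
finger_gap: 0.546
```

```bash
python3 -c "
from h import *
plan([(.661,-.174,.13,127)])"
```

```text
t 12.23 p [597.7 -76.2 199.6] psi 126.5 tilt [-0.004  0.005 -1.   ] F [-0.2 -0.3 -1.3] gap 46.6
tiltfix deg [-0.04 -0.38  0.  ]
4 turnz -0.14 ([-29.1, -1.8, 17.4], 'x', 4)
```

drive_tool:
  linear:
    - [-29,-2,10]
    - [-29,-2,15]
    - [-29,-2,15]
    - [-25,-1,12]
    - [-4,0,8]
    - [0,0,0]
  rot:
    - [0,-0.3,0]
    - [0,0,0]
    - [0,0,0]
    - [0,0,0]
    - [0,0,0]
    - [0,0,0]
  hand: [40,40,40,40,40,40]

```text
t: 12.73
tcp_pos: [0.6602, -0.1721, 0.1335]
tool_rot: [0.448, 0.894, -0.001, -0.004]
force: [-0.5, 0.4, -2.2]
finger_gap: 0.546
```

```bash
python3 -c "
from h import *
plan([(.661,-.174,.094,127)])"
```

```text
t 12.73 p [ 660.2 -172.1  133.5] psi 126.8 tilt [-0.009  0.002 -1.   ] F [-0.5  0.4 -2.2] gap 46.6
tiltfix deg [-0.33 -0.4  -0.  ]
2 turnz -0.09 ([-1.0, -0.3, 19.7], 'x', 2)
```

drive_tool:
  linear:
    - [-1,0,12]
    - [0,0,12]
    - [0,0,9]
    - [0,0,5]
    - [0,0,2]
    - [0,0,0]
  rot:
    - [-0.3,-0.4,0]
    - [0,0,0]
    - [0,0,0]
    - [0,0,0]
    - [0,0,0]
    - [0,0,0]
  hand: [40,40,40,40,40,40]

```text
t: 13.23
tcp_pos: [0.6581, -0.1719, 0.0923]
tool_rot: [0.448, 0.894, -0.001, -0.002]
force: [0.0, -0.2, 0.3]
finger_gap: 0.543
```

```bash
python3 -c "
from h import *
plan([(.661,-.174,.0925,127)])"
```

```text
t 13.23 p [ 658.1 -171.9   92.3] psi 126.8 tilt [-0.004  0.    -1.   ] F [ 0.  -0.2  0.3] gap 46.4
tiltfix deg [-0.18 -0.15 -0.  ]
1 turnz -0.24 ([-3.4, 1.1, -0.2], 'x', 1)
```

drive_tool:
  linear:
    - [-2,1,0]
    - [0,0,0]
    - [0,0,0]
    - [0,0,-12]
    - [0,0,-25]
    - [0,0,-30]
    - [0,0,-30]
    - [0,0,-20]
    - [0,0,0]
  rot:
    - [0,0,0]
    - [0,0,0]
    - [0,0,0]
    - [0,0,0]
    - [0,0,0]
    - [0,0,0]
    - [0,0,0]
    - [0,0,0]
    - [0,0,0]
  hand: [40,60,60,60,60,60,60,50,40]

```text
t: 13.98
tcp_pos: [0.6608, -0.1709, 0.2184]
tool_rot: [0.447, 0.894, -0.0, -0.002]
force: [0.4, -0.9, 1.3]
finger_gap: 0.469
```

```bash
python3 -c "
from h import *
plan([(.43,-.07,.24,16)])"
```

```text
t 13.98 p [ 660.8 -170.9  218.4] psi 126.9 tilt [-0.004  0.001 -1.   ] F [ 0.4 -0.9  1.3] gap 40.1
tiltfix deg [-0.16 -0.21  0.  ]
16 turnz 6.93 [[13.7, -7.8, -1.4], [12.7, -9.4, -1.4], [11.4, -10.8, -1.4], [10.1, -12.1, -1.4], [8.5, -13.2, -1.4], [6.9, -14.2, -1.4], [5.1, -14.9, -1.4], [3.3, -15.4, -1.4], [1.4, -15.7, -1.4], [-0.5, -15.7, -1.4], [-2.4, -15.6, -1.4], [-4.3, -15.2, -1.4], [-6.1, -14.5, -1.4], [-7.8, -13.7, -1.4], [-9.4, -12.7, -1.4], [-10.8, -11.4, -1.4]]
```

drive_tool:
  linear:
    - [14,-8,-1]
    - [13,-9,-1]
    - [11,-11,-1]
    - [10,-12,-1]
    - [8,-13,-1]
    - [7,-14,-1]
    - [5,-15,-1]
    - [3,-15,-1]
    - [1,-16,-1]
    - [0,-16,-1]
    - [-2,-16,-1]
    - [-4,-15,-1]
    - [-6,-14,-1]
    - [-8,-14,-1]
    - [-9,-13,-1]
    - [-11,-11,-1]
    - [0,0,0]
  rot:
    - [0,0,6.9]
    - [0,0,6.9]
    - [0,0,6.9]
    - [0,0,6.9]
    - [0,0,6.9]
    - [0,0,6.9]
    - [0,0,6.9]
    - [0,0,6.9]
    - [0,0,6.9]
    - [0,0,6.9]
    - [0,0,6.9]
    - [0,0,6.9]
    - [0,0,6.9]
    - [0,0,6.9]
    - [0,0,6.9]
    - [0,0,6.9]
    - [0,0,0]
  hand: [40,40,40,40,40,40,40,40,40,40,40,40,40,40,40,40,40]

```text
t: 15.4
tcp_pos: [0.42, -0.0562, 0.2377]
tool_rot: [0.994, 0.106, 0.001, 0.0]
force: [0.3, -0.0, 0.3]
finger_gap: 0.468
```

```bash
python3 -c "
from h import *
plan([(.442,-.038,.15,15.5)])
look('w6.png',['bolt_mid','hinge_board','tall_ring_mid'])"
```

```text
t 15.4 p [420.  -56.2 237.7] psi 12.2 tilt [ 0.002 -0.    -1.   ] F [ 0.3 -0.   0.3] gap 40.0
tiltfix deg [ 0.04 -0.1   0.  ]
3 turnz -1.09 [[8.4, -4.4, 29.2], [8.5, -4.2, 29.2], [8.6, -4.0, 29.2]]
bolt_mid 0.96 [292. 139. 328. 232.] [443.3 -40.3] [70.3 22.5] 13.8
   pt 0.61 [307. 186.] [441.4 -38.2   6. ]
hinge_board 0.49 [613. 211. 640. 260.] [ 456.3 -289.9] [42.7 21.7] 26.8
```

View pics/w6.png

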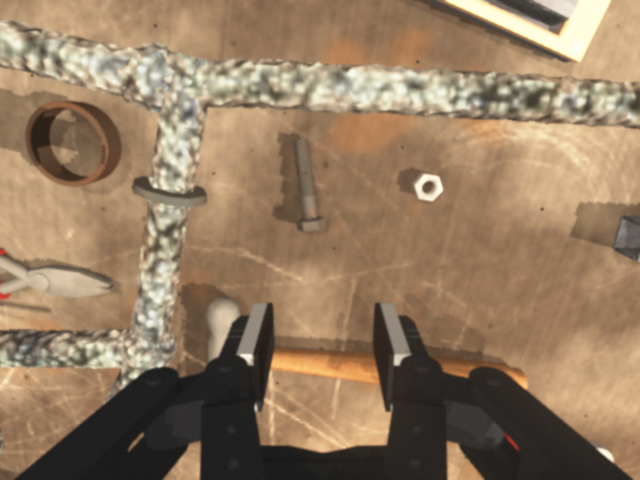

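The bolt lies clear, tip at (299,138) and head end at (313,230), with the pipe at columns 140–200 well away.

```bash
python3 -c "
from h import *
a=at('wrist',(299.5,138),.006);b=at('wrist',(313,231),.010);d=a-b
c=(a+b)/2;ps=np.degrees(np.arctan2(d[1],d[0]));print(a,b,c,ps,np.hypot(*d[:2]))
g=c-4e-3*d/np.linalg.norm(d)
plan([(g[0],g[1],.13,ps)])"
```

```text
[ 0.48144946 -0.02852954  0.006     ] [ 0.41474343 -0.05291099  0.01      ] [ 0.44809645 -0.04072027  0.008     ] 20.077660263703727 0.07102217854023198
t 15.75 p [424.7 -58.7 237.9] psi 12.4 tilt [ 0.008 -0.003 -1.   ] F [ 0.4 -0.3  0.4] gap 40.0
tiltfix deg [ 0.27 -0.4  -0.  ]
3 turnz -2.57 [[7.6, -4.0, 36.0], [7.8, -3.7, 36.0], [7.9, -3.3, 36.0]]
```

drive_tool:
  linear:
    - [6,-5,25]
    - [6,-5,25]
    - [5,-4,22]
    - [0,0,15]
    - [0,0,3]
    - [0,0,0]
    - [0,0,0]
  rot:
    - [0.2,-0.4,-2]
    - [0,0,-2]
    - [0,0,-1]
    - [0,0,0]
    - [0,0,0]
    - [0,0,0]
    - [0,0,0]
  hand: [34,34,34,34,34,34,34]

```text
t: 16.33
tcp_pos: [0.4457, -0.044, 0.1449]
tool_rot: [0.988, 0.155, 0.004, 0.003]
force: [0.6, -0.4, -0.3]
finger_gap: 0.399
```

```bash
python3 - <<'E'
from h import *
plan([])
m=cams.camera_model('wrist'); save('wrist','w7.png')
r=cams.regions_of('bolt_mid','wrist')[0]; print(r['score'],r['rect'])
y,x=np.nonzero(r['pixels']); P=np.array([at('wrist',p,.007,m)[:2] for p in zip(x,y)])*1000
# shank: drop head end
d=np.linalg.svd(P-P.mean(0),full_matrices=False)[2][0]; d*=np.sign(d[0]); s=(P-P.mean(0))@d
print(P.mean(0),np.degrees(np.arctan2(d[1],d[0])),s.min(),s.max())
Q=P[s>-10]; e=np.linalg.svd(Q-Q.mean(0),full_matrices=False)[2][0]; e*=np.sign(e[0])
mid=Q.mean(0)+e*(((s.min()+s.max())/2)-(Q.mean(0)-P.mean(0))@e)
print('shank',Q.mean(0),np.degrees(np.arctan2(e[1],e[0])),'mid',mid)
E
```

```text
t 16.33 p [445.7 -44.  144.9] psi 17.8 tilt [ 0.01  -0.005 -1.   ] F [ 0.6 -0.4 -0.3] gap 34.1
tiltfix deg [ 0.46 -0.44  0.  ]
0.56 [289.3, 205.2, 331.6, 329.0]
[437.9561298  -38.62997424] 18.500323856859588 -35.08067120623832 39.59350478275949
shank [452.60186201 -33.75767813] 19.099864982142993 mid [440.1499247  -38.06951516]
```

```bash
python3 -c "
from h import *
plan([(.4375,-.039,.11,18.5),(.4375,-.039,.076,18.5)])"
```

```text
t 16.43 p [445.9 -44.1 145.5] psi 17.8 tilt [ 0.011 -0.006 -1.   ] F [-0.6 -0.1 -0.4] gap 33.9
tiltfix deg [ 0.52 -0.52 -0.  ]
1 turnz -0.72 ([-6.4, -7.4, 35.5], 'x', 1)
1 turnz -0.0 ([0.0, 0.0, 34.0], 'x', 1)
```

drive_tool:
  linear:
    - [-3,-4,12]
    - [-3,-4,12]
    - [0,0,12]
    - [0,0,8]
    - [0,0,0]
  rot:
    - [0.4,-0.4,-0.6]
    - [0,0,0]
    - [0,0,0]
    - [0,0,0]
    - [0,0,0]
  hand: [34,34,34,34,34]

```text
t: 16.85
tcp_pos: [0.4415, -0.0403, 0.1054]
tool_rot: [0.987, 0.16, 0.007, 0.004]
force: [0.8, -0.2, -0.2]
finger_gap: 0.398
```

```bash
python3 -c "
from h import *
plan([(.4375,-.039,.076,18.5)])"
```

```text
t 16.85 p [441.5 -40.3 105.4] psi 18.4 tilt [ 0.016 -0.006 -1.   ] F [ 0.8 -0.2 -0.2] gap 34.0
tiltfix deg [ 0.63 -0.76 -0.  ]
1 turnz -0.13 ([-3.4, -2.5, 29.4], 'x', 1)
```

drive_tool:
  linear:
    - [-2,-1,8]
    - [-1,-1,8]
    - [-1,0,8]
    - [0,0,4]
    - [0,0,1]
    - [0,0,0]
  rot:
    - [0.6,-0.7,0]
    - [0.1,-0.2,0]
    - [0.1,-0.2,0]
    - [0,0,0]
    - [0,0,0]
    - [0,0,0]
  hand: [34,34,34,34,34,34]

```text
t: 17.35
tcp_pos: [0.4385, -0.0405, 0.0754]
tool_rot: [0.987, 0.159, -0.002, -0.0]
force: [0.0, -0.9, 0.1]
finger_gap: 0.395
```

```bash
python3 -c "
from h import *
plan([(.4375,-.039,.076,18.5)])"
```

```text
t 17.35 p [438.5 -40.5  75.4] psi 18.3 tilt [-0.004  0.    -1.   ] F [ 0.  -0.9  0.1] gap 33.8
tiltfix deg [-0.08  0.24 -0.  ]
1 turnz -0.15 ([-0.5, -1.8, -0.6], 'x', 1)
```

drive_tool:
  linear:
    - [0,-1,0]
    - [0,0,0]
    - [0,0,0]
    - [0,0,0]
    - [0,0,0]
  rot:
    - [0,0,0]
    - [0,0,0]
    - [0,0,0]
    - [0,0,0]
    - [0,0,0]
  hand: [34,6,6,6,6]
  force: 40

```text
t: 17.77
tcp_pos: [0.4383, -0.0394, 0.0757]
tool_rot: [0.987, 0.16, -0.002, -0.0]
force: [0.2, 0.6, -0.6]
finger_gap: 0.118
```

drive_tool:
  linear:
    - [0,0,-20]
    - [0,0,-25]
    - [0,0,-30]
    - [0,0,-25]
    - [0,0,0]
  rot:
    - [0,0,0]
    - [0,0,0]
    - [0,0,0]
    - [0,0,0]
    - [0,0,0]
  hand: [6,6,6,6,6]

```text
t: 18.18
tcp_pos: [0.4378, -0.0392, 0.1779]
tool_rot: [0.987, 0.159, -0.004, -0.002]
force: [1.5, 0.3, 0.1]
finger_gap: 0.122
```

```bash
python3 -c "
from h import *
plan([(.671,-.095,.2,82.3)])
save('wrist','w8.png')"
```

```text
t 18.18 p [437.8 -39.2 177.9] psi 18.4 tilt [-0.009  0.002 -1.   ] F [1.5 0.3 0.1] gap 10.4
tiltfix deg [-0.27  0.48  0.  ]
10 turnz -6.39 [[20.4, 12.6, -2.2], [18.8, 14.8, -2.2], [17.1, 16.8, -2.2], [15.1, 18.6, -2.2], [12.9, 20.2, -2.2], [10.6, 21.5, -2.2], [8.1, 22.6, -2.2], [5.6, 23.3, -2.2], [2.9, 23.8, -2.2], [0.3, 24.0, -2.2]]
```

View pics/w8.png

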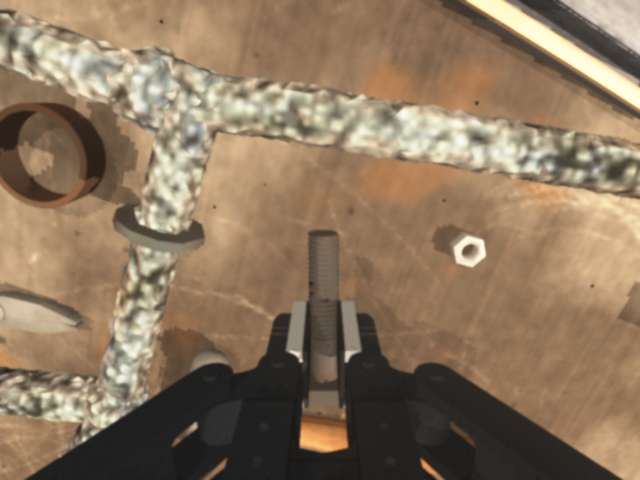

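```bash
python3 -c "
from h import *
s,p,M=pose()
for z in (.104,.108,.113): print(M.T@(at('wrist',(323,232),z)-p)*1000)
plan([(.671,-.095,.2,82.3)])"
```

```text
[38.55352319 -0.81656227 72.25087394]
[39.82680988 -0.8127115  68.23813378]
[41.41841826 -0.80789804 63.22220859]
t 18.23 p [437.3 -39.1 176.6] psi 18.3 tilt [-0.011  0.002 -1.   ] F [-0.2  0.1 -0.8] gap 10.1
tiltfix deg [-0.34  0.56  0.  ]
10 turnz -6.4 [[20.4, 12.7, -2.3], [18.9, 14.9, -2.3], [17.1, 16.9, -2.3], [15.1, 18.7, -2.3], [12.9, 20.2, -2.3], [10.6, 21.6, -2.3], [8.1, 22.6, -2.3], [5.6, 23.4, -2.3], [2.9, 23.8, -2.3], [0.3, 24.0, -2.3]]
```

The bolt is held straight, tip at (323,232) and head just behind the pads. I'll carry it to its pocket.

drive_tool:
  linear:
    - [20,13,-2]
    - [19,15,-2]
    - [17,17,-2]
    - [15,19,-2]
    - [13,20,-2]
    - [11,21,-2]
    - [8,22,-2]
    - [6,23,-2]
    - [3,24,0]
    - [0,24,0]
    - [0,0,0]
  rot:
    - [-0.2,0.4,-6.4]
    - [0,0,-6.4]
    - [0,0,-6.4]
    - [0,0,-6.4]
    - [0,0,-6.4]
    - [0,0,-6.4]
    - [0,0,-6.4]
    - [0,0,-6.4]
    - [0,0,-6.4]
    - [0,0,-6.4]
    - [0,0,0]
  hand: [6,6,6,6,6,6,6,6,6,6,6]

```text
t: 19.15
tcp_pos: [0.6703, -0.0881, 0.1721]
tool_rot: [0.734, 0.679, -0.008, -0.015]
force: [0.9, -0.2, -0.0]
finger_gap: 0.118
```

```bash
python3 -c "
from h import *
plan([(.671,-.0965,.12,82.3)])"
```

```text
t 19.15 p [670.3 -88.1 172.1] psi 85.6 tilt [-0.031  0.011 -0.999] F [ 0.9 -0.2 -0. ] gap 10.1
tiltfix deg [-1.83 -0.5  -0.  ]
2 turnz 1.63 [[-4.2, 0.7, 26.0], [-4.1, 0.8, 26.0]]
```

drive_tool:
  linear:
    - [-4,0,15]
    - [-4,0,15]
    - [0,0,15]
    - [0,0,10]
    - [0,0,0]
    - [0,0,0]
  rot:
    - [-1.6,-0.4,1.6]
    - [-0.2,0,1.6]
    - [0,0,0]
    - [0,0,0]
    - [0,0,0]
    - [0,0,0]
  hand: [6,6,6,6,6,6]

```text
t: 19.65
tcp_pos: [0.6649, -0.0949, 0.1042]
tool_rot: [0.755, 0.656, -0.003, -0.006]
force: [0.3, 0.3, -1.1]
finger_gap: 0.119
```

```bash
python3 -c "
from h import *
plan([(.671,-.0965,.09,82.3)])"
```

```text
t 19.65 p [664.9 -94.9 104.2] psi 82.0 tilt [-0.013  0.005 -1.   ] F [ 0.3  0.3 -1.1] gap 10.2
tiltfix deg [-0.77 -0.19  0.  ]
1 turnz -0.31 ([-0.8, 6.3, 14.2], 'x', 1)
```

drive_tool:
  linear:
    - [-1,4,3]
    - [0,3,4]
    - [0,0,4]
    - [0,0,1]
    - [0,0,0]
  rot:
    - [-0.7,-0.2,0]
    - [-0.1,0,0]
    - [0,0,0]
    - [0,0,0]
    - [0,0,0]
  hand: [6,6,6,6,6]

```text
t: 20.07
tcp_pos: [0.6729, -0.0968, 0.0924]
tool_rot: [0.755, 0.656, 0.001, 0.002]
force: [-0.4, -0.3, -0.4]
finger_gap: 0.117
```

```bash
python3 -c "
from h import *
plan([(.671,-.0965,.0915,82.3)])"
```

```text
t 20.07 p [672.9 -96.8  92.4] psi 82.0 tilt [ 0.004 -0.002 -1.   ] F [-0.4 -0.3 -0.4] gap 10.0
tiltfix deg [0.25 0.05 0.  ]
1 turnz -0.3 ([0.1, -2.0, 0.9], 'x', 1)
```

drive_tool:
  linear:
    - [0,-1,1]
    - [0,0,0]
    - [0,0,0]
    - [0,0,-15]
    - [0,0,-25]
    - [0,0,-35]
    - [0,0,-35]
    - [10,-8,-35]
    - [20,-22,-35]
    - [30,-25,-25]
    - [30,-25,-10]
    - [25,-25,0]
    - [15,-25,0]
    - [0,-5,0]
    - [0,0,0]
    - [0,0,0]
  rot:
    - [0.2,0,0]
    - [0,0,0]
    - [0,0,0]
    - [0,0,0]
    - [0,0,0]
    - [0,0,0]
    - [0,0,0]
    - [0,0,0]
    - [0,0,0]
    - [0,0,0]
    - [0,0,0]
    - [0,0,0]
    - [0,0,0]
    - [0,0,0]
    - [0,0,0]
    - [0,0,0]
  hand: [6,32,32,32,45,55,55,55,55,55,55,55,55,55,55,55]

```text
t: 21.4
tcp_pos: [0.5577, 0.0493, 0.3278]
tool_rot: [0.756, 0.655, 0.009, 0.01]
force: [0.6, -0.4, 0.4]
finger_gap: 0.644
```

```bash
python3 -c "
from h import *
plan([(.464,-.335,.3,100)])
look('w9.png',['foot_board','hinge_board','bolt_mid'])"
```

```text
t 21.4 p [557.7  49.3 327.8] psi 81.8 tilt [ 0.027 -0.004 -1.   ] F [ 0.6 -0.4  0.4] gap 55.0
tiltfix deg [1.59 0.   0.  ]
11 turnz -1.65 [[-35.8, -3.5, 2.5], [-35.7, -4.5, 2.5], [-35.5, -5.5, 2.5], [-35.4, -6.5, 2.5], [-35.2, -7.6, 2.5], [-34.9, -8.6, 2.5], [-34.7, -9.6, 2.5], [-34.4, -10.6, 2.5], [-34.1, -11.6, 2.5], [-33.7, -12.5, 2.5], [-33.3, -13.5, 2.5]]
foot_board 0.58 [312.  24. 449. 171.] [629.1 129.8] [124.3 119. ] 84.5
   pt 0.73 [377. 101.] [630.3 127.7   0. ]
hinge_board 0.71 [352. 255. 487. 401.] [ 645.5 -119.5] [183.2 135.8] 82.3
hinge_board 0.19 [365. 286. 398. 394.] [ 608.  -124.2] [138.7  30.5] 81.7
   pt 0.79 [411. 328.] [ 644.7 -123.5    0. ]
bolt_mid 0.64 [434. 278. 448. 336.] [675.6 -97. ] [75.7 14.4] 88.8
   pt 0.83 [438. 308.] [674.4 -98.5   6. ]
```

View pics/w9.png

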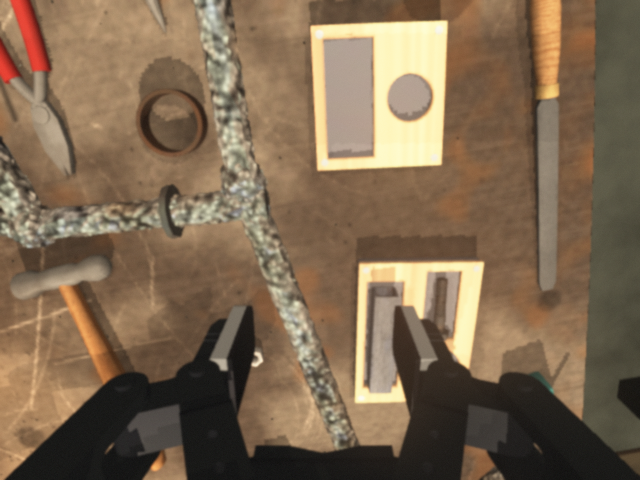

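The foot board is at corners (312,24), (447,21), (441,166), (319,170). The bolt lies inside its pocket at (440,308). Now the thick tube.

drive_tool:
  linear:
    - [-30,-3,3]
    - [-36,-4,3]
    - [-36,-5,3]
    - [-35,-6,3]
    - [-35,-8,3]
    - [-35,-9,3]
    - [-35,-10,3]
    - [-34,-11,5]
    - [-34,-12,15]
    - [-34,-12,25]
    - [-25,-10,30]
    - [0,0,25]
    - [0,0,5]
    - [0,0,0]
  rot:
    - [1.5,0,-1.6]
    - [0,0,-1.6]
    - [0,0,-1.6]
    - [0,0,-1.6]
    - [0,0,-1.6]
    - [0,0,-1.6]
    - [0,0,-1.6]
    - [0,0,-1.6]
    - [0,0,-1.6]
    - [0,0,-1.6]
    - [0,0,-1.6]
    - [0,0,0]
    - [0,0,0]
    - [0,0,0]
  hand: [55,55,55,55,55,55,55,55,55,55,55,55,55,55]

```text
t: 22.92
tcp_pos: [0.4697, -0.3461, 0.1934]
tool_rot: [0.644, 0.765, -0.0, 0.003]
force: [0.3, 0.2, -0.6]
finger_gap: 0.643
```

```bash
python3 -c "
from h import *
plan([(.4645,-.335,.12,100.8)])
look('w10.png',['thick_tube_mid'])"
```

```text
t 22.92 p [ 469.7 -346.1  193.4] psi 99.9 tilt [ 0.005 -0.005 -1.   ] F [ 0.3  0.2 -0.6] gap 54.9
tiltfix deg [0.23 0.3  0.  ]
2 turnz -0.45 ([5.9, -1.6, 36.7], 'x', 2)
thick_tube_mid 0.62 [292. 149. 342. 297.] [ 465.9 -336.5] [30.  92.7] 10.8
   pt 0.91 [321. 223.] [ 467.8 -336.1   15. ]
```

drive_tool:
  linear:
    - [4,-2,20]
    - [4,-2,20]
    - [2,-2,20]
    - [0,-1,15]
    - [0,0,5]
    - [0,0,0]
  rot:
    - [0.2,0.3,-0.5]
    - [0,0,-0.4]
    - [0.3,0.3,0]
    - [0.3,0.3,0]
    - [0,0,0]
    - [0,0,0]
  hand: [55,55,55,55,55,55]

```text
t: 23.57
tcp_pos: [0.4704, -0.3361, 0.1246]
tool_rot: [0.633, 0.774, -0.002, 0.005]
force: [-0.2, -0.1, -0.1]
finger_gap: 0.64
```

```bash
python3 -c "
from h import *
plan([(.466,-.336,.078,100.8)])"
```

```text
t 23.57 p [ 470.4 -336.1  124.6] psi 101.5 tilt [ 0.006 -0.01  -1.   ] F [-0.2 -0.1 -0.1] gap 54.7
tiltfix deg [0.23 0.62 0.  ]
2 turnz 0.36 ([0.5, -2.2, 23.3], 'x', 2)
```

drive_tool:
  linear:
    - [0,-3,13]
    - [0,-3,13]
    - [0,-1,12]
    - [0,0,7]
    - [0,0,1]
    - [0,0,0]
  rot:
    - [0.2,0.6,0.4]
    - [0.1,0.1,0.3]
    - [0.1,0.1,0]
    - [0.1,0.1,0]
    - [0,0,0]
    - [0,0,0]
  hand: [55,55,55,55,55,55]

```text
t: 24.07
tcp_pos: [0.4666, -0.3397, 0.0791]
tool_rot: [0.637, 0.771, -0.0, 0.001]
force: [0.4, 0.8, -0.1]
finger_gap: 0.643
```

```bash
python3 -c "
from h import *
plan([(.466,-.336,.078,100.8)])"
```

```text
t 24.07 p [ 466.6 -339.7   79.1] psi 100.9 tilt [ 0.    -0.002 -1.   ] F [ 0.4  0.8 -0.1] gap 54.9
tiltfix deg [0.   0.09 0.  ]
1 turnz 0.06 ([3.7, 0.1, 1.1], 'x', 1)
```

drive_tool:
  linear:
    - [3.5,0,1]
    - [0,0,0]
    - [0,0,0]
    - [0,0,0]
    - [0,0,0]
    - [0,0,0]
  rot:
    - [0,0,0]
    - [0,0,0]
    - [0,0,0]
    - [0,0,0]
    - [0,0,0]
    - [0,0,0]
  hand: [55,20,20,20,20,20]
  force: 60

```text
t: 24.57
tcp_pos: [0.4664, -0.3363, 0.0794]
tool_rot: [0.637, 0.771, -0.001, 0.002]
force: [0.1, 0.1, -2.1]
finger_gap: 0.341
```

drive_tool:
  linear:
    - [0,0,-20]
    - [0,0,-25]
    - [0,0,-30]
    - [0,0,-30]
    - [0,0,-30]
    - [0,0,0]
  rot:
    - [0,0,0]
    - [0,0,0]
    - [0,0,0]
    - [0,0,0]
    - [0,0,0]
    - [0,0,0]
  hand: [20,20,20,20,20,20]

```text
t: 25.07
tcp_pos: [0.4645, -0.334, 0.2153]
tool_rot: [0.637, 0.771, 0.0, -0.004]
force: [1.3, -0.2, -2.3]
finger_gap: 0.337
```

```bash
python3 -c "
from h import *
plan([(.51,.09,.3,84.7)])"
```

```text
t 25.07 p [ 464.5 -334.   215.3] psi 100.9 tilt [-0.006  0.006 -1.   ] F [ 1.3 -0.2 -2.3] gap 28.7
tiltfix deg [-0.3 -0.4 -0. ]
12 turnz 1.35 [[34.0, 10.4, -7.1], [34.2, 9.6, -7.1], [34.4, 8.8, -7.1], [34.6, 8.0, -7.1], [34.8, 7.1, -7.1], [35.0, 6.3, -7.1], [35.1, 5.5, -7.1], [35.2, 4.7, -7.1], [35.3, 3.8, -7.1], [35.4, 3.0, -7.1], [35.5, 2.2, -7.1], [35.5, 1.3, -7.1]]
```

drive_tool:
  linear:
    - [30,8,-7]
    - [34,10,-7]
    - [34,9,-7]
    - [35,8,-7]
    - [35,7,-7]
    - [35,6,-7]
    - [35,6,-7]
    - [35,5,-7]
    - [35,4,-7]
    - [35,3,-7]
    - [35,2,-7]
    - [30,1,-7]
    - [0,0,0]
    - [0,0,0]
  rot:
    - [-0.3,-0.4,1.4]
    - [0,0,1.4]
    - [0,0,1.4]
    - [0,0,1.4]
    - [0,0,1.4]
    - [0,0,1.4]
    - [0,0,1.4]
    - [0,0,1.4]
    - [0,0,1.4]
    - [0,0,1.4]
    - [0,0,1.4]
    - [0,0,1.4]
    - [0,0,0]
    - [0,0,0]
  hand: [20,20,20,20,20,20,20,20,20,20,20,20,20,20]

```text
t: 26.23
tcp_pos: [0.5102, 0.0955, 0.291]
tool_rot: [0.75, 0.662, -0.004, -0.004]
force: [0.1, 0.6, -2.2]
finger_gap: 0.335
```

```bash
python3 -c "
from h import *
plan([(.601,.132,.2,84.7)])
look('w11.png',['foot_board','big_nut_mid'])"
```

```text
t 26.23 p [510.2  95.5 291. ] psi 82.8 tilt [-0.011  0.    -1.   ] F [ 0.1  0.6 -2.2] gap 28.6
tiltfix deg [-0.63  0.06 -0.  ]
4 turnz -0.46 [[11.9, 21.4, 22.7], [11.7, 21.5, 22.7], [11.5, 21.6, 22.7], [11.4, 21.7, 22.7]]
foot_board 0.95 [387.  70. 542. 222.] [628.4 129.7] [124.7 121.6] 84.4
foot_board 0.68 [417. 310. 557. 455.] [648.  -83.7] [114.4 135.3] 81.8
   pt 0.57 [454. 148.] [628.6 129.2   0. ]
```

View pics/w11.png

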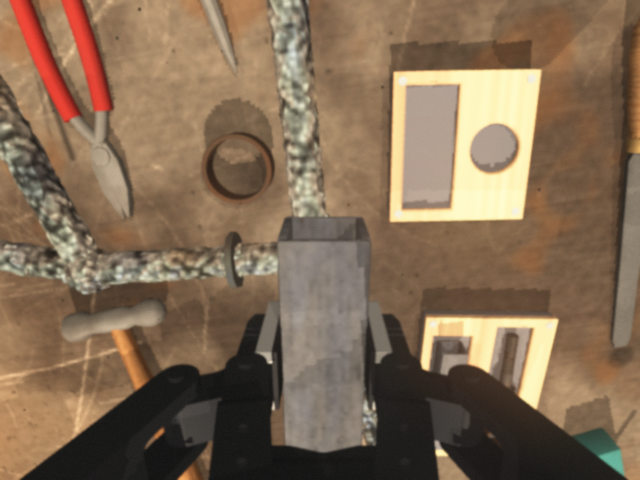

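The thick tube is held, and the foot board shows clearly with corners at (392,70), (540,70), (522,220), (390,222) and its tube pocket at (431,146). I'll place the tube.

drive_tool:
  linear:
    - [12,20,23]
    - [12,21,23]
    - [11,21,23]
    - [10,21,23]
    - [2,6,23]
    - [0,0,18]
    - [0,0,5]
    - [0,0,0]
    - [0,0,0]
  rot:
    - [-0.6,0,-0.4]
    - [0,0,-0.4]
    - [0,0,-0.4]
    - [0,0,-0.4]
    - [0,0,0]
    - [0,0,0]
    - [0,0,0]
    - [0,0,0]
    - [0,0,0]
  hand: [20,20,20,20,20,20,20,20,20]

```text
t: 27.23
tcp_pos: [0.611, 0.1163, 0.1459]
tool_rot: [0.748, 0.663, -0.001, 0.002]
force: [0.6, 0.2, -2.3]
finger_gap: 0.338
```

```bash
python3 -c "
from h import *
plan([(.6015,.132,.092,84.5)])"
```

```text
t 27.23 p [611.  116.3 145.9] psi 83.1 tilt [ 0.001 -0.003 -1.   ] F [ 0.6  0.2 -2.3] gap 28.9
tiltfix deg [0.09 0.16 0.  ]
2 turnz -0.69 [[7.2, -5.6, 27.0], [7.3, -5.6, 27.0]]
```

drive_tool:
  linear:
    - [5,-4,8]
    - [5,-4,10]
    - [4,-3,10]
    - [2,0,8]
    - [0,0,4]
    - [0,0,0]
  rot:
    - [0,0,-0.7]
    - [0,0,-0.7]
    - [0,0,0]
    - [0,0,0]
    - [0,0,0]
    - [0,0,0]
  hand: [20,20,20,20,20,20]

```text
t: 27.73
tcp_pos: [0.6016, 0.1342, 0.1069]
tool_rot: [0.74, 0.673, 0.002, 0.004]
force: [-0.2, -0.1, -1.6]
finger_gap: 0.341
```

```bash
python3 -c "
from h import *
plan([(.6015,.132,.092,84.5)])"
```

```text
t 27.73 p [601.6 134.2 106.9] psi 84.6 tilt [ 0.008 -0.003 -1.   ] F [-0.2 -0.1 -1.6] gap 29.1
tiltfix deg [0.45 0.12 0.  ]
1 turnz 0.09 ([-2.2, 0.1, 14.9], 'x', 1)
```

drive_tool:
  linear:
    - [-2,0,5]
    - [0,0,5]
    - [0,0,4]
    - [0,0,1.5]
    - [0,0,0]
  rot:
    - [0.4,0.1,0]
    - [0.1,0,0]
    - [0,0,0]
    - [0,0,0]
    - [0,0,0]
  hand: [20,20,20,20,20]

```text
t: 28.15
tcp_pos: [0.6023, 0.1324, 0.0909]
tool_rot: [0.74, 0.673, 0.0, -0.0]
force: [-0.6, 0.8, 0.2]
finger_gap: 0.34
```

```bash
python3 -c "
from h import *
plan([(.6015,.132,.092,84.5)])"
```

```text
t 28.15 p [602.3 132.4  90.9] psi 84.6 tilt [ 0.  0. -1.] F [-0.6  0.8  0.2] gap 29.1
tiltfix deg [ 0.   -0.01 -0.  ]
1 turnz 0.12 ([-0.5, -0.8, -1.1], 'x', 1)
```

drive_tool:
  linear:
    - [0,0,-1]
    - [0,0,0]
    - [0,0,0]
    - [0,0,-15]
    - [0,0,-25]
    - [0,0,-35]
    - [0,0,-35]
    - [15,-5,-25]
    - [30,-15,-10]
    - [33,-20,0]
    - [33,-20,0]
    - [33,-20,0]
    - [33,-22,0]
    - [33,-22,0]
    - [25,-20,0]
    - [5,-10,0]
    - [0,0,0]
    - [0,0,0]
  rot:
    - [0,0,0]
    - [0,0,0]
    - [0,0,0]
    - [0,0,0]
    - [0,0,0]
    - [0,0,0]
    - [0,0,0]
    - [0,0,0]
    - [0,0,0]
    - [0,0,0]
    - [0,0,0]
    - [0,0,0]
    - [0,0,0]
    - [0,0,0]
    - [0,0,0]
    - [0,0,0]
    - [0,0,0]
    - [0,0,0]
  hand: [20,50,50,50,55,55,55,55,55,55,55,55,55,55,55,55,55,55]

```text
t: 29.65
tcp_pos: [0.4754, 0.3951, 0.2524]
tool_rot: [0.742, 0.671, 0.013, 0.007]
force: [0.6, -0.5, 0.3]
finger_gap: 0.646
```

```bash
python3 -c "
from h import *
plan([(.432,.388,.2,90)])
look('w12.png',['big_nut_mid','foot_board','thick_tube_mid'])"
```

```text
t 29.65 p [475.4 395.1 252.4] psi 84.2 tilt [ 0.029  0.008 -1.   ] F [ 0.6 -0.5  0.3] gap 55.2
tiltfix deg [ 1.59 -0.61  0.  ]
2 turnz -2.88 [[-5.7, -21.2, 26.2], [-4.6, -21.5, 26.2]]
big_nut_mid 0.61 [241. 214. 282. 250.] [433.3 391.9] [28.8 27.2] 58.9
   pt 0.94 [261. 229.] [431.3 389.5   9. ]
thick_tube_mid 0.66 [461. 444. 492. 479.] [608.6 136.5] [46.1 32.3] 87.2
```

View pics/w12.png

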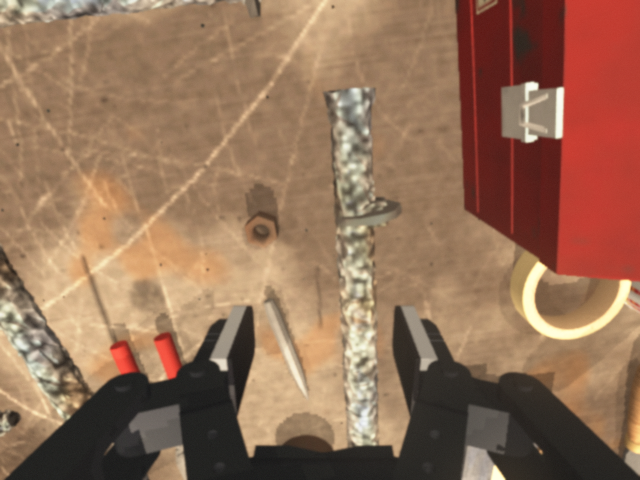

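```bash
python3 -c "
import cv2
im=cv2.imread('pics/w12.png'); cv2.imwrite('pics/nut.png',cv2.resize(im[200:262,225:300],None,fx=7,fy=7,interpolation=cv2.INTER_CUBIC))"
```

```text
(no output)
```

View pics/nut.png

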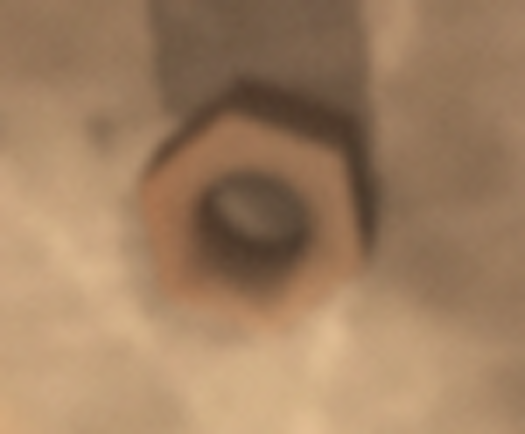

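Nut top-face vertices show a pair of flats whose normal is about 11° off the jaw line. I'll turn to psi ≈ 95 and re-measure closer.

drive_tool:
  linear:
    - [-2,-14,22]
    - [-2,-14,22]
    - [-1,-12,22]
    - [0,-3,20]
    - [0,0,8]
    - [0,0,0]
    - [0,0,0]
  rot:
    - [1.5,-0.5,-5]
    - [0.1,0,-5]
    - [0,0,-1]
    - [0,0,0]
    - [0,0,0]
    - [0,0,0]
    - [0,0,0]
  hand: [45,45,45,45,45,45,45]

```text
t: 30.58
tcp_pos: [0.4403, 0.3865, 0.1564]
tool_rot: [0.675, 0.737, 0.003, 0.001]
force: [-0.2, -0.5, 0.9]
finger_gap: 0.53
```

```bash
python3 -c "
from h import *
plan([(.432,.39,.077,95)])
look('w13.png',['big_nut_mid'])"
```

```text
t 30.58 p [440.3 386.5 156.4] psi 95.0 tilt [ 0.006  0.004 -1.   ] F [-0.2 -0.5  0.9] gap 45.2
tiltfix deg [ 0.37 -0.19 -0.  ]
3 turnz 0.01 ([1.4, -2.6, 26.5], 'x', 3)
big_nut_mid 0.84 [283. 228. 330. 278.] [431.8 392.6] [23.4 30.8] 3.3
   pt 0.68 [308. 253.] [432.6 388.6   9. ]
```

drive_tool:
  linear:
    - [2,-3,18]
    - [2,-3,18]
    - [1,-2,17]
    - [0,-1,12]
    - [0,0,4]
    - [0,0,0]
  rot:
    - [0.4,-0.2,0.8]
    - [0.2,0,0.8]
    - [0.2,0,0]
    - [0.2,0,0]
    - [0,0,0]
    - [0,0,0]
  hand: [45,45,45,45,45,45]

```text
t: 31.23
tcp_pos: [0.4387, 0.3954, 0.094]
tool_rot: [0.686, 0.727, 0.007, -0.001]
force: [-0.1, 0.3, 0.0]
finger_gap: 0.523
```

```bash
python3 -c "
from h import *
plan([(.432,.39,.077,93.5)])"
```

```text
t 31.23 p [438.7 395.4  94. ] psi 93.3 tilt [ 0.008  0.011 -1.   ] F [-0.1  0.3  0. ] gap 44.7
tiltfix deg [ 0.51 -0.59  0.  ]
1 turnz -0.2 ([-5.0, -7.0, 17.0], 'x', 1)
```

drive_tool:
  linear:
    - [-2.5,-4,4]
    - [-2.5,-3,5]
    - [0,0,5]
    - [0,0,2]
    - [0,0,0]
  rot:
    - [0.5,-0.5,0]
    - [0.1,-0.1,0]
    - [0,0,0]
    - [0,0,0]
    - [0,0,0]
  hand: [45,45,45,45,45]

```text
t: 31.65
tcp_pos: [0.4333, 0.3902, 0.0795]
tool_rot: [0.687, 0.727, 0.001, 0.0]
force: [-0.1, -0.5, -0.1]
finger_gap: 0.528
```

```bash
python3 -c "
from h import *
plan([(.432,.39,.077,93.5)])"
```

```text
t 31.65 p [433.3 390.2  79.5] psi 93.3 tilt [ 0.002  0.001 -1.   ] F [-0.1 -0.5 -0.1] gap 45.1
tiltfix deg [ 0.14 -0.07  0.  ]
1 turnz -0.22 ([-0.1, -1.3, 2.5], 'x', 1)
```

drive_tool:
  linear:
    - [0,-1,0]
    - [0,0,0]
    - [0,0,0]
    - [0,0,0]
    - [0,0,0]
  rot:
    - [0,0,0]
    - [0,0,0]
    - [0,0,0]
    - [0,0,0]
    - [0,0,0]
  hand: [45,15,15,15,15]
  force: 40

```text
t: 32.07
tcp_pos: [0.4327, 0.3905, 0.0803]
tool_rot: [0.687, 0.727, 0.002, 0.001]
force: [0.9, 0.1, -0.9]
finger_gap: 0.265
```

drive_tool:
  linear:
    - [0,0,-20]
    - [0,0,-25]
    - [0,0,-30]
    - [0,0,-30]
    - [0,0,0]
  rot:
    - [0,0,0]
    - [0,0,0]
    - [0,0,0]
    - [0,0,0]
    - [0,0,0]
  hand: [15,15,15,15,15]

```text
t: 32.48
tcp_pos: [0.4313, 0.3895, 0.1863]
tool_rot: [0.687, 0.727, -0.002, -0.0]
force: [0.3, 0.2, -0.0]
finger_gap: 0.268
```

```bash
python3 -c "
from h import *
plan([(.656,.127,.19,150)])"
```

```text
t 32.48 p [431.3 389.5 186.3] psi 93.3 tilt [-0.003 -0.002 -1.   ] F [ 0.3  0.2 -0. ] gap 22.9
tiltfix deg [-0.16  0.08  0.  ]
10 turnz -5.67 [[-27.5, 20.9, -0.4], [-29.4, 18.1, -0.4], [-31.1, 15.1, -0.4], [-32.4, 12.0, -0.4], [-33.4, 8.7, -0.4], [-34.1, 5.4, -0.4], [-34.5, 2.0, -0.4], [-34.5, -1.5, -0.4], [-34.2, -4.9, -0.4], [-33.6, -8.2, -0.4]]
```

drive_tool:
  linear:
    - [-26,20,0]
    - [-28,18,0]
    - [-30,15,0]
    - [-31,12,0]
    - [-33,9,0]
    - [-34,5,0]
    - [-34,2,0]
    - [-34,-1,0]
    - [-34,-5,0]
    - [-33,-8,0]
    - [0,0,0]
    - [0,0,0]
    - [0,0,0]
  rot:
    - [-0.1,0,-5.7]
    - [0,0,-5.7]
    - [0,0,-5.7]
    - [0,0,-5.7]
    - [0,0,-5.7]
    - [0,0,-5.7]
    - [0,0,-5.7]
    - [0,0,-5.7]
    - [0,0,-5.7]
    - [0,0,-5.7]
    - [0,0,-6]
    - [0,0,-6]
    - [0,0,0]
  hand: [15,15,15,15,15,15,15,15,15,15,15,15,15]

```text
t: 33.57
tcp_pos: [0.6677, 0.1268, 0.1827]
tool_rot: [0.123, 0.992, -0.0, 0.001]
force: [0.4, 0.9, 0.2]
finger_gap: 0.267
```

```bash
python3 -c "
from h import *
plan([(.656,.127,.12,165)])"
```

```text
t 33.57 p [667.7 126.8 182.7] psi 165.9 tilt [ 0.001 -0.    -1.   ] F [0.4 0.9 0.2] gap 22.8
tiltfix deg [-0.    0.06 -0.  ]
2 turnz 0.45 ([5.7, -1.3, 31.4], 'x', 2)
```

drive_tool:
  linear:
    - [5,-1,15]
    - [5,-1,18]
    - [1,0,18]
    - [0,0,14]
    - [0,0,5]
    - [0,0,0]
  rot:
    - [0,0,0]
    - [0,0,0]
    - [0,0,0]
    - [0,0,0]
    - [0,0,0]
    - [0,0,0]
  hand: [15,15,15,15,15,15]

```text
t: 34.07
tcp_pos: [0.6545, 0.1284, 0.1086]
tool_rot: [0.13, 0.991, 0.0, -0.0]
force: [0.4, -0.0, 0.3]
finger_gap: 0.265
```

```bash
python3 -c "
from h import *
plan([(.656,.127,.0925,166)])"
```

```text
t 34.07 p [654.5 128.4 108.6] psi 165.0 tilt [-0.001  0.    -1.   ] F [ 0.4 -0.   0.3] gap 22.6
tiltfix deg [-0.01 -0.05  0.  ]
1 turnz -0.98 ([-1.8, -1.0, 16.1], 'x', 1)
```

drive_tool:
  linear:
    - [-2,-1,5]
    - [0,0,5]
    - [0,0,4]
    - [0,0,2]
    - [0,0,0]
  rot:
    - [0,0,0]
    - [0,0,0]
    - [0,0,0]
    - [0,0,0]
    - [0,0,0]
  hand: [15,15,15,15,15]

```text
t: 34.48
tcp_pos: [0.6572, 0.1278, 0.0931]
tool_rot: [0.131, 0.991, 0.0, 0.001]
force: [0.3, 0.4, -0.1]
finger_gap: 0.265
```

```bash
python3 -c "
from h import *
plan([(.656,.127,.0925,165)])"
```

```text
t 34.48 p [657.2 127.8  93.1] psi 164.9 tilt [ 0.002  0.    -1.   ] F [ 0.3  0.4 -0.1] gap 22.6
tiltfix deg [ 0.05  0.12 -0.  ]
1 turnz -0.09 ([1.0, -1.1, 0.6], 'x', 1)
```

drive_tool:
  linear:
    - [0,0,0]
    - [0,0,0]
    - [0,0,0]
    - [0,0,-15]
    - [0,0,-25]
    - [0,0,-35]
    - [0,0,-35]
    - [0,0,-35]
    - [0,0,-35]
    - [0,0,-30]
    - [0,0,0]
  rot:
    - [0,0,0]
    - [0,0,0]
    - [0,0,0]
    - [0,0,0]
    - [0,0,0]
    - [0,0,0]
    - [0,0,0]
    - [0,0,0]
    - [0,0,0]
    - [0,0,0]
    - [0,0,0]
  hand: [36,36,36,36,36,36,36,36,36,36,36]

```text
t: 35.4
tcp_pos: [0.6565, 0.1276, 0.321]
tool_rot: [0.132, 0.991, 0.001, 0.003]
force: [1.0, -0.2, 0.9]
finger_gap: 0.419
```

```bash
python3 -c "
from h import *
plan([(.49,-.01,.34,85)])"
```

```text
t 35.4 p [656.5 127.6 321. ] psi 164.9 tilt [ 0.006  0.    -1.   ] F [ 1.  -0.2  0.9] gap 35.8
tiltfix deg [0.11 0.32 0.  ]
12 turnz 6.65 [[10.4, -14.7, -1.6], [8.6, -15.8, -1.6], [6.7, -16.7, -1.6], [4.8, -17.4, -1.6], [2.7, -17.8, -1.6], [0.6, -18.0, -1.6], [-1.5, -17.9, -1.6], [-3.5, -17.7, -1.6], [-5.5, -17.1, -1.6], [-7.5, -16.4, -1.6], [-9.3, -15.4, -1.6], [-11.1, -14.2, -1.6]]
```

drive_tool:
  linear:
    - [10,-15,-1]
    - [9,-16,-1]
    - [7,-17,-1]
    - [5,-17,-1]
    - [3,-18,-1]
    - [1,-18,-1]
    - [-1,-18,-1]
    - [-3,-18,-1]
    - [-5,-17,-1]
    - [-7,-16,-1]
    - [-9,-15,-1]
    - [-11,-14,-1]
    - [0,0,0]
    - [0,0,0]
  rot:
    - [0,0,6.6]
    - [0,0,6.6]
    - [0,0,6.6]
    - [0,0,6.6]
    - [0,0,6.6]
    - [0,0,6.6]
    - [0,0,6.6]
    - [0,0,6.6]
    - [0,0,6.6]
    - [0,0,6.6]
    - [0,0,6.6]
    - [0,0,6.6]
    - [0,0,0]
    - [0,0,0]
  hand: [36,36,36,36,36,36,36,36,36,36,36,36,36,36]

```text
t: 36.57
tcp_pos: [0.4754, -0.0076, 0.3491]
tool_rot: [0.755, 0.655, 0.013, 0.013]
force: [0.2, 0.7, 0.3]
finger_gap: 0.422
```

```bash
python3 -c "
from h import *
plan([])
im=save('wrist','w14.png')
c=im[0:460,270:640][:,:,::-1]; cv2.imwrite('pics/w14c.png',cv2.resize(c,None,fx=1.3,fy=1.3,interpolation=cv2.INTER_CUBIC))"
```

```text
t 36.57 p [475.4  -7.6 349.1] psi 81.9 tilt [ 0.037 -0.002 -0.999] F [0.2 0.7 0.3] gap 36.1
tiltfix deg [ 2.09 -0.21 -0.  ]
```

View pics/w14c.png

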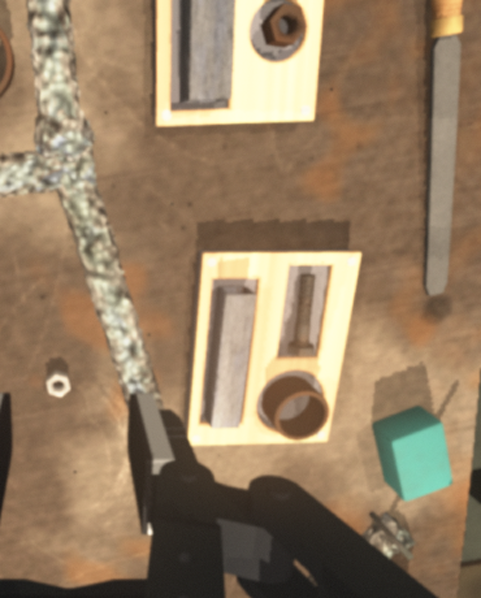

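The crop shows all five parts in their pockets; parallax leaves the ring (300,410) and nut (285,25) uncertain. I'll check both from straight above.

```bash
python3 -c "
from h import *
print(at('wrist',(500.8,315.4),.042),at('wrist',(489.2,19.2),.030))
plan([(.645,-.16,.28,83)])"
```

```text
[ 0.66049005 -0.1670438   0.042     ] [0.65648135 0.12788145 0.03      ]
t 36.62 p [475.5  -7.4 349.1] psi 81.9 tilt [ 0.036 -0.002 -0.999] F [ 0.   0.4 -0.3] gap 36.2
tiltfix deg [ 2.06 -0.2  -0.  ]
7 turnz -0.16 [[-18.2, 27.0, 9.9], [-18.2, 27.0, 9.9], [-18.3, 26.9, 9.9], [-18.4, 26.9, 9.9], [-18.5, 26.8, 9.9], [-18.5, 26.8, 9.9], [-18.6, 26.7, 9.9]]
```

drive_tool:
  linear:
    - [-18,25,8]
    - [-18,27,8]
    - [-18,27,8]
    - [-18,27,8]
    - [-18,27,8]
    - [-18,27,8]
    - [-18,25,8]
    - [0,0,0]
    - [0,0,0]
  rot:
    - [2,-0.2,0]
    - [0,0,0]
    - [0,0,0]
    - [0,0,0]
    - [0,0,0]
    - [0,0,0]
    - [0,0,0]
    - [0,0,0]
    - [0,0,0]
  hand: [36,36,36,36,36,36,36,36,36]

```text
t: 37.37
tcp_pos: [0.6558, -0.1574, 0.2916]
tool_rot: [0.747, 0.665, 0.003, 0.003]
force: [-0.9, 0.1, 0.3]
finger_gap: 0.418
```

```bash
python3 -c "
from h import *
plan([(.65,.08,.28,83)])
save('wrist','w15.png')
print([proj('wrist',p).round() for p in [(.661,-.174,.042),(.661,-.174,.018),(.661,-.174,.048)]])"
```

```text
t 37.37 p [ 655.8 -157.4  291.6] psi 83.3 tilt [ 0.008  0.    -1.   ] F [-0.9  0.1  0.3] gap 35.7
tiltfix deg [ 0.46 -0.08  0.  ]
7 turnz 0.05 ([33.6, -4.8, 1.7], 'x', 7)
[array([329., 230.]), array([328., 222.]), array([329., 233.])]
```

View pics/w15.png

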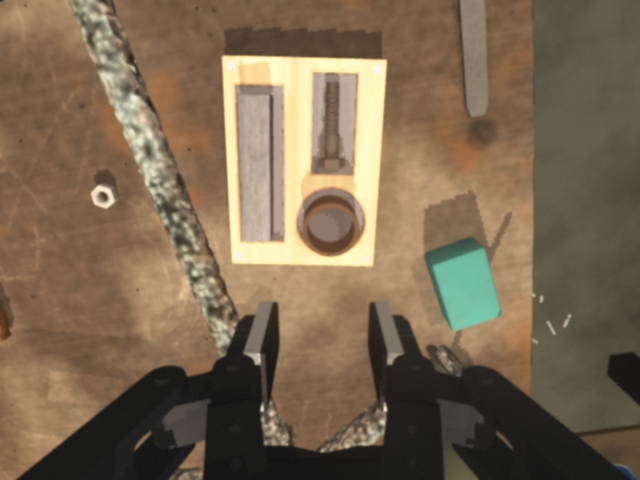

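The slim tube, bolt and ring all lie inside their pockets: ring top is at about (331,225) against a pocket centre of about (330,221). Now the foot board.

drive_tool:
  linear:
    - [30,-4,2]
    - [33,-5,2]
    - [33,-5,2]
    - [33,-5,2]
    - [33,-5,2]
    - [33,-5,2]
    - [30,-4,0]
    - [0,0,0]
    - [0,0,0]
  rot:
    - [0.4,0,0]
    - [0,0,0]
    - [0,0,0]
    - [0,0,0]
    - [0,0,0]
    - [0,0,0]
    - [0,0,0]
    - [0,0,0]
    - [0,0,0]
  hand: [36,36,36,36,36,36,36,36,36]

```text
t: 38.17
tcp_pos: [0.6421, 0.0872, 0.2832]
tool_rot: [0.743, 0.669, 0.002, 0.001]
force: [0.8, 0.5, 0.2]
finger_gap: 0.421
```

```bash
python3 -c "
from h import *
plan([])
im=save('wrist','w16.png')
cv2.imwrite('pics/w16c.png',cv2.resize(im[0:330,150:550][:,:,::-1],None,fx=1.7,fy=1.7))"
```

```text
t 38.17 p [642.1  87.2 283.2] psi 84.0 tilt [ 0.003  0.001 -1.   ] F [0.8 0.5 0.2] gap 35.9
tiltfix deg [ 0.17 -0.1   0.  ]
```

View pics/w16c.png

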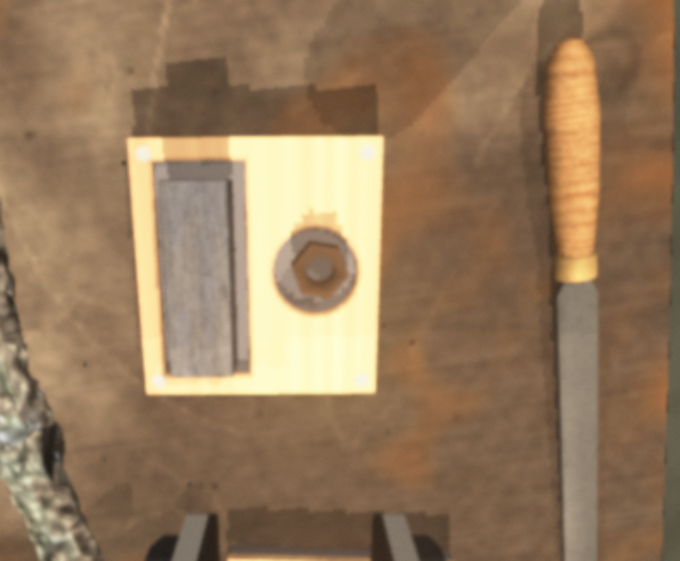

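```bash
python3 -c "
from h import *
for c in [(162,180),(228,180),(232,377),(168,375)]:
    px=(150+c[0]/1.7,c[1]/1.7)
    print([(at('wrist',px,z)*1000).round(1)[:2] for z in (.042,.048)])
for c in [(154,161),(246,161),(250,373),(165,377)]: print('pocket',(at('wrist',(150+c[0]/1.7,c[1]/1.7),.018)*1000).round(1)[:2])"
```

```text
[array([594.2, 176.8]), array([595.3, 176.7])]
[array([622.9, 173.7]), array([623.4, 173.7])]
[array([612.9,  85. ]), array([613.6,  86.6])]
[array([582.7,  89.1]), array([584. ,  90.7])]
pocket [587.5 186.1]
pocket [630.2 181.5]
pocket [619.4  79.5]
pocket [575.7  82. ]
```

The thick tube stands 7 mm clear of the pocket wall, its scale fits the floor height, and the nut is centred. I'm handing in.

```bash
python3 -c "
from h import *
print(order.sign_off()); print(manip.sense()['t'])"
```

```text
the job is handed in; nothing more can be done
None
the job is handed in; nothing more can be done
```

Both weld kits are made up and handed in, at about 38 s of the 115 s allowed. I followed the order asked: slim tube, tall ring and bolt on the hinge board, then thick tube and big nut on the foot board.

- **Hinge board:** the last overhead pictures show all three parts lying inside their pockets. The ring is within a few mm of its pocket centre.
- **Foot board:** the thick tube measured about 7 mm clear of its long pocket wall, and its apparent size fits it resting on the floor. The nut is centred.
- **Seating:** the tubes and ring were lowered until the force reading showed contact. The bolt was let go about 4 mm above its floor and the nut about 1 mm, so the fingers would not touch the rim. Their seating was checked only by eye in the pictures.
- **Parts to leave:** no move went near the wide ring, small nut or punch. I did not re-measure them at the end.
- **Disagreements:** single wrist-camera readings differed by up to about 5 mm, mostly when the arm was still settling. I settled these with closer looks before each grasp. No check failed, and no force reading came near the limits.

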